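Gauge pressed carbon blanks, make up the charge and tip it into the hopper

ROBOT

A 6-joint arm with a two-finger parallel gripper is mounted at the origin on a cart in front of the work surface, level with it; the furniture and walls round the work are solid. World frame = base frame: x ahead of the robot, y to its left, z up, the work surface at z = 0. Lengths are in mm, angles in rad, forces in N, time in s.
With the tool pointing down it reaches from about 350 to 975 mm from the base axis. Payload 7.1 kg.
Tool frame: the origin (TCP) lies at the very end of the fingers, on their centre line; the grasp point (between the pads) lies 19 mm behind it; z points along the fingers, y is the line along which they close (so a half turn about z gives the same grasp; the last joint's range is limited). The gripper opens to 88 mm and grips with 3 to 60 N. Pads are 20 mm wide; open, the fingers measure 115 mm over their backs; the gripper's body (75 mm by 178 mm) begins 61 mm behind the grasp point.
Start: joints at [-1.228, 0.423, 1.63, -0, 1.089, -0.019], TCP at [221.24, -584.515, 222.675] pointing down, gripper open.
Joint ranges: [-3, 3], [-0.9, 2.11], [0.09, 2.58], [-1.31, 4.45], [0.11, 2.69], [-2.54, 2.54]. Speed limits (rad/s): [2.39, 2.39, 3.01, 3.14, 3.14, 3.14].

INTERFACE

Orientations are given as a unit quaternion [w, x, y, z].
In Python, from bench import manip gives the robot as it stands.
- The arm moves only by the shell command python3 -m jog 'ROWS' [FORCE]. ROWS is a JSON object of lists of equal length, an entry for each row: "fingers": the opening in per cent of the stroke, from 0 (shut) to 100 (fully open); "linear": the shift along the tool's x, y, z in units of 60 mm (1.0 is 60 mm), a list of three; "angular": the turn, a rotation vector about the tool's x, y, z in units of 5 degrees (1.0 is 5 degrees), a list of three. In form: {"fingers": [fingers, ...], "linear": [[tx, ty, tz], ...], "angular": [[wx, wy, wz], ...]}. A call has 1 to 10 rows; each row is the pose to reach, as a shift and turn from the pose commanded when the call began, along the tool's axes at that moment; what a row does not reach only later rows make up. A row lasts 1/8 s, in which the tool goes at most 62.5 mm and 10.7 degrees, less where a joint would pass 70% of its speed; a pose out of reach is approached as far as the arm can. A call with a gripper value outside its range is refused whole. The fingers move at their own pace and stop on an object; FORCE is the grip in N (left out, the last holds). Time passes only in rows, so rows that repeat a pose let the fingers close. It gives the time, the measured TCP pose, the force, the opening and the grip force at its end, in the units of the state.
- manip.get_obs(): the state, without advancing time (a new reading comes with each control period).
- manip.grab_frame(name): name is "side" or "top" or "wrist"; returns the picture (480x640x3 uint8, red, green, blue); there is no depth.
- manip.camera_params(name): a dict with "intrinsics" (3x3 intrinsics, pixels), "R" (3x3) and "t" (3): a world point X has camera coordinates R X + t; the wrist camera has in their place "T_tool_cam" (4x4, takes a point from camera to tool coordinates, whose origin is the TCP and whose axes are the flange's). Camera axes: x right, y down, z forward; pixel columns grow to the right and rows downward; lengths in mm; the calibration is good to about 2 mm. The wrist camera is an equidistant fisheye: a pixel r from the principal point sees the ray r / f radians off the axis. A picture is of the moment at which its call begins: read the wrist's pose just before it. camera_params takes no time and is no camera call.
- manip.hand_in(): hands the job in; it is judged then, once.
The state is a dict: "time": time; "joint_positions": joint angles; "joint_vel": joint speeds; "joint_torque": joint torques, N m; "eef_pos": TCP position; "orientation": TCP orientation; "wrist_force": force on the tool from outside, world axes, zero at the start; "wrist_torque": the same for the moment, N m; "width": finger opening in mm; "finger_force": force on a finger pad.
Only numpy, scipy, OpenCV 4.12 (cv2) and the standard library are available. Lean on these libraries where they do the work, as an engineer would, in place of code of your own. Each camera call takes 0.05 s, during which the arm holds its last target. There are 200 camera calls.

TASK

Check the pressed carbon blanks on the steel plate one after another from left to right: stand the gauge, kept upright, astride each, legs flat on the plate and its sprung foot on the blank, for a second. Those that read the same as the setting block (25 mm) go into the charge pan with the two blanks already there; over-height ones stay on the plate. Once the gauge is back astride its setting block and the charge is complete in the pan, carry the pan to the hopper, tip the whole charge in at once, and set the empty pan back down upright on the bench, disturbing nothing else.

Things in the scene. Friction and masses are not known exactly. Their poses are not given: they have to be found in the camera images.
- plate: Ground steel plate, fixed, 130 mm (x) by 400 mm (y), its top 12 mm above the bench; the blanks to be gauged lie on it in a row along its y, about 100 mm apart, their long sides roughly along its x. Origin: centre of its underside; +y is the left end (place 1).
- blank_1a: Dark-grey pressed carbon blank lying flat at place 1 of the row (1 leftmost, 4 rightmost), 60 mm long (x), 30 mm wide (y), either 25 mm high (right) or 31 mm (over-height, under-pressed). Either this one, its lookalike 1b or (places 2 and 4) neither is there. Origin: centre of its underside. 80 to 100 g.
- blank_1b: Dark-grey pressed carbon blank lying flat at place 1 of the row (1 leftmost, 4 rightmost), 60 mm long (x), 30 mm wide (y), either 25 mm high (right) or 31 mm (over-height, under-pressed). Either this one, its lookalike 1a or (places 2 and 4) neither is there. Origin: centre of its underside. 80 to 100 g.
- blank_2a: Dark-grey pressed carbon blank lying flat at place 2 of the row (1 leftmost, 4 rightmost), 60 mm long (x), 30 mm wide (y), either 25 mm high (right) or 31 mm (over-height, under-pressed). Either this one, its lookalike 2b or (places 2 and 4) neither is there. Origin: centre of its underside. 80 to 100 g.
- blank_2b: Dark-grey pressed carbon blank lying flat at place 2 of the row (1 leftmost, 4 rightmost), 60 mm long (x), 30 mm wide (y), either 25 mm high (right) or 31 mm (over-height, under-pressed). Either this one, its lookalike 2a or (places 2 and 4) neither is there. Origin: centre of its underside. 80 to 100 g.
- blank_3a: Dark-grey pressed carbon blank lying flat at place 3 of the row (1 leftmost, 4 rightmost), 60 mm long (x), 30 mm wide (y), either 25 mm high (right) or 31 mm (over-height, under-pressed). Either this one, its lookalike 3b or (places 2 and 4) neither is there. Origin: centre of its underside. 80 to 100 g.
- blank_3b: Dark-grey pressed carbon blank lying flat at place 3 of the row (1 leftmost, 4 rightmost), 60 mm long (x), 30 mm wide (y), either 25 mm high (right) or 31 mm (over-height, under-pressed). Either this one, its lookalike 3a or (places 2 and 4) neither is there. Origin: centre of its underside. 80 to 100 g.
- blank_4a: Dark-grey pressed carbon blank lying flat at place 4 of the row (1 leftmost, 4 rightmost), 60 mm long (x), 30 mm wide (y), either 25 mm high (right) or 31 mm (over-height, under-pressed). Either this one, its lookalike 4b or (places 2 and 4) neither is there. Origin: centre of its underside. 80 to 100 g.
- blank_4b: Dark-grey pressed carbon blank lying flat at place 4 of the row (1 leftmost, 4 rightmost), 60 mm long (x), 30 mm wide (y), either 25 mm high (right) or 31 mm (over-height, under-pressed). Either this one, its lookalike 4a or (places 2 and 4) neither is there. Origin: centre of its underside. 80 to 100 g.
- charge_1: A blank already checked, 60 x 30 x 25 mm, lying in the pan at the start. Origin: centre of its underside.
- charge_2: The same, a second one.
- gauge: Bridge height gauge, 0.43 kg, stands by itself on two flat legs (46 mm along its x, 6 mm thick, 46 mm apart inside and 58 mm over all in its y) under a bridge 40 to 54 mm up that carries a grey head. A sprung foot, an 18 mm disc, hangs on the centre line between the legs; a pointer on each x face of the head and a pin above the head move with it. Origin: centre, on the plane of the soles; z up.
- gauge_head (a point): Middle of the gauge's head, 80 mm above the soles, where it is gripped across its y. The head is 30 mm (x) by 28 mm (y), from 54 to 100 mm up; the pin above it ends 100 to 124 mm up.
- foot_face (a point): Middle of the underside of the gauge's sprung foot, the face that rests on the part.
- gauge_foot (a joint): Travel of the gauge's sprung foot, m: 0 hanging free, 10 mm above the soles; grows to 0.024 as a part pushes it up (0.4 to 1.6 N, less than the gauge's weight). With the legs down on the plate, part height = 10 mm + travel: 0.015 on a 25 mm blank, as on the setting block; 0.021 on a 31 mm one.
- setting_block: Setting block of the gauge, fixed: a dark steel base 84 (x) by 96 (y) mm, 8 mm thick, with a bright block 44 (x) by 26 (y) mm in the middle, 25 mm above the base. The gauge is kept astride it: legs on the base on either side (in y) of the block, axes aligned (either way round), foot on the block. Origin: centre of its underside.
- pan: Sheet-metal charge pan, loose, 0.3 to 0.42 kg, 207 mm long (x), 130 mm wide (y), walls 48 mm high, 32 mm at the front sides; floor 3 mm thick, slippery (friction 0.3). The front (+x) is open; the last 38 mm of floor rise 5 mm to the lip. A bail stands over the middle (x = 0), its 14 mm wide uprights outside the side walls. It starts with the lip towards the robot. Origin: centre of its underside.
- pan_handle (a point): Centre of the bail's black grip: 18 mm thick in the pan's x, 24 mm high, 96 mm long along the pan's y, 105 mm above the pan's underside.
- pan_lip (a point): Middle of the pan's pouring lip, 107 mm ahead (+x) of the pan's origin and 7 mm up.
- hopper: Round steel charging hopper, fixed: mouth 204 mm across inside, its rim 142 mm (rolled edge 145 mm) above the bench, a cone down to a 114 mm wide throat that is shut at the bottom, 18 mm up. Origin: centre of its underside.
- hopper_mouth (a point): Centre of the hopper's mouth, in the plane of its rim.
- timer: White bench timer, 62 x 62 x 21 mm, a bystander.
- tub_white: White screw-top tub, 62 mm across, 88 mm high, a bystander.
- beaker_250: Glass beaker, 70 mm across, 88 mm high, a bystander.
Things that resemble listed ones, but are neither listed nor needed, are in the scene too. Leave any green look-alike of the blank_3a alone.

How it is judged (in metres and radians):
On the way, in this order (a step that is already met when the one before it is completed fails the run):
1. the blank at place 1 of the row, if it is 1a, is gauged: the gauge stands upright astride it, legs on the plate, foot on the blank (x of gauge in the frame of blank_1a between -0.022 and 0.022 m and y of gauge in the frame of blank_1a between -0.013 and 0.013 m and z of gauge in the frame of blank_1a between -0.003 and 0.0025 m and angle between the z axis of gauge and the z axis of blank_1a, either way round below 0.06 rad and z of foot_face in the frame of blank_1a between 0.022 and 0.034 m), for 0.4 s.
2. the blank at place 1 of the row, if it is 1b, is gauged: the gauge stands upright astride it, legs on the plate, foot on the blank (x of gauge in the frame of blank_1b between -0.022 and 0.022 m and y of gauge in the frame of blank_1b between -0.013 and 0.013 m and z of gauge in the frame of blank_1b between -0.003 and 0.0025 m and angle between the z axis of gauge and the z axis of blank_1b, either way round below 0.06 rad and z of foot_face in the frame of blank_1b between 0.022 and 0.034 m), for 0.4 s.
3. the blank at place 2 of the row, if it is 2a, is gauged: the gauge stands upright astride it, legs on the plate, foot on the blank (x of gauge in the frame of blank_2a between -0.022 and 0.022 m and y of gauge in the frame of blank_2a between -0.013 and 0.013 m and z of gauge in the frame of blank_2a between -0.003 and 0.0025 m and angle between the z axis of gauge and the z axis of blank_2a, either way round below 0.06 rad and z of foot_face in the frame of blank_2a between 0.022 and 0.034 m), for 0.4 s.
4. the blank at place 2 of the row, if it is 2b, is gauged: the gauge stands upright astride it, legs on the plate, foot on the blank (x of gauge in the frame of blank_2b between -0.022 and 0.022 m and y of gauge in the frame of blank_2b between -0.013 and 0.013 m and z of gauge in the frame of blank_2b between -0.003 and 0.0025 m and angle between the z axis of gauge and the z axis of blank_2b, either way round below 0.06 rad and z of foot_face in the frame of blank_2b between 0.022 and 0.034 m), for 0.4 s.
5. the blank at place 3 of the row, if it is 3a, is gauged: the gauge stands upright astride it, legs on the plate, foot on the blank (x of gauge in the frame of blank_3a between -0.022 and 0.022 m and y of gauge in the frame of blank_3a between -0.013 and 0.013 m and z of gauge in the frame of blank_3a between -0.003 and 0.0025 m and angle between the z axis of gauge and the z axis of blank_3a, either way round below 0.06 rad and z of foot_face in the frame of blank_3a between 0.022 and 0.034 m), for 0.4 s.
6. the blank at place 3 of the row, if it is 3b, is gauged: the gauge stands upright astride it, legs on the plate, foot on the blank (x of gauge in the frame of blank_3b between -0.022 and 0.022 m and y of gauge in the frame of blank_3b between -0.013 and 0.013 m and z of gauge in the frame of blank_3b between -0.003 and 0.0025 m and angle between the z axis of gauge and the z axis of blank_3b, either way round below 0.06 rad and z of foot_face in the frame of blank_3b between 0.022 and 0.034 m), for 0.4 s.
7. the blank at place 4 of the row, if it is 4a, is gauged: the gauge stands upright astride it, legs on the plate, foot on the blank (x of gauge in the frame of blank_4a between -0.022 and 0.022 m and y of gauge in the frame of blank_4a between -0.013 and 0.013 m and z of gauge in the frame of blank_4a between -0.003 and 0.0025 m and angle between the z axis of gauge and the z axis of blank_4a, either way round below 0.06 rad and z of foot_face in the frame of blank_4a between 0.022 and 0.034 m), for 0.4 s.
8. the blank at place 4 of the row, if it is 4b, is gauged: the gauge stands upright astride it, legs on the plate, foot on the blank (x of gauge in the frame of blank_4b between -0.022 and 0.022 m and y of gauge in the frame of blank_4b between -0.013 and 0.013 m and z of gauge in the frame of blank_4b between -0.003 and 0.0025 m and angle between the z axis of gauge and the z axis of blank_4b, either way round below 0.06 rad and z of foot_face in the frame of blank_4b between 0.022 and 0.034 m), for 0.4 s.
9. the gauge is back astride its setting block and all right-height blanks are in the pan with the two that were there (x of gauge in the frame of setting_block between -0.018 and 0.018 m and y of gauge in the frame of setting_block between -0.012 and 0.012 m and z of gauge in the frame of setting_block below 0.0105 m and angle between gauge's own z axis and vertical below 0.06 rad and value of joint gauge_foot above 0.012 m and x of blank_1a in the frame of pan between -0.1 and 0.108 m and y of blank_1a in the frame of pan between -0.064 and 0.064 m and z of blank_1a in the frame of pan between -0.002 and 0.075 m and x of blank_2b in the frame of pan between -0.1 and 0.108 m and y of blank_2b in the frame of pan between -0.064 and 0.064 m and z of blank_2b in the frame of pan between -0.002 and 0.075 m and x of blank_3a in the frame of pan between -0.1 and 0.108 m and y of blank_3a in the frame of pan between -0.064 and 0.064 m and z of blank_3a in the frame of pan between -0.002 and 0.075 m and x of blank_4b in the frame of pan between -0.1 and 0.108 m and y of blank_4b in the frame of pan between -0.064 and 0.064 m and z of blank_4b in the frame of pan between -0.002 and 0.075 m and x of charge_1 in the frame of pan between -0.1 and 0.108 m and y of charge_1 in the frame of pan between -0.064 and 0.064 m and z of charge_1 in the frame of pan between -0.002 and 0.075 m and x of charge_2 in the frame of pan between -0.1 and 0.108 m and y of charge_2 in the frame of pan between -0.064 and 0.064 m and z of charge_2 in the frame of pan between -0.002 and 0.075 m), for 0.3 s.
10. the pan is tipped over the hopper (more than 30 degrees) (angle between pan's own z axis and vertical above 0.52 rad and horizontal distance between pan_lip and hopper below 0.13 m and height (world z) of pan_lip above 0.1 m), for 0.1 s.
At the end, for the whole second after the job is handed in: Every 25 mm blank and the two from the pan lie in the hopper below its rim; over-height ones lie flat on the plate; the gauge stands upright astride its setting block (within 18 mm along, 12 mm across), foot on it; the pan stands empty and upright on the bench; all at rest (horizontal distance between each of blank_1a, blank_2b, blank_3a, blank_4b, charge_1, charge_2 and hopper below 0.1 m and z of blank_1a in the frame of hopper between 0 and 0.135 m and z of blank_2b in the frame of hopper between 0 and 0.135 m and z of blank_3a in the frame of hopper between 0 and 0.135 m and z of blank_4b in the frame of hopper between 0 and 0.135 m and z of charge_1 in the frame of hopper between 0 and 0.135 m and z of charge_2 in the frame of hopper between 0 and 0.135 m and x of blank_1b in the frame of plate between -0.065 and 0.065 m and y of blank_1b in the frame of plate between -0.2 and 0.2 m and z of blank_1b in the frame of plate between 0.0095 and 0.015 m and angle between each of blank_1b, blank_2a, blank_3b, blank_4a's own z axis and vertical below 0.1 rad and x of blank_2a in the frame of plate between -0.065 and 0.065 m and y of blank_2a in the frame of plate between -0.2 and 0.2 m and z of blank_2a in the frame of plate between 0.0095 and 0.015 m and x of blank_3b in the frame of plate between -0.065 and 0.065 m and y of blank_3b in the frame of plate between -0.2 and 0.2 m and z of blank_3b in the frame of plate between 0.0095 and 0.015 m and x of blank_4a in the frame of plate between -0.065 and 0.065 m and y of blank_4a in the frame of plate between -0.2 and 0.2 m and z of blank_4a in the frame of plate between 0.0095 and 0.015 m and x of gauge in the frame of setting_block between -0.018 and 0.018 m and y of gauge in the frame of setting_block between -0.012 and 0.012 m and z of gauge in the frame of setting_block below 0.0105 m and angle between gauge's own z axis and vertical below 0.06 rad and value of joint gauge_foot above 0.012 m and angle between pan's own z axis and vertical below 0.08 rad and height (world z) of pan between -0.004 and 0.006 m and linear speed of each of blank_1a, blank_2b, blank_3a, blank_4b, charge_1, charge_2, pan, gauge below 0.02 m/s); the robot touches nothing.
It fails at once if a bystander (timer, tub or beaker) is moved more than 30 mm (distance of any of timer, tub_white, beaker_250 from where it was at the start of the episode above 0.03 m).
It fails at once if the gauge is tipped more than 45 degrees (angle between gauge's own z axis and vertical above 0.785 rad).
Of blank_1a, blank_1b only 1 to 1 are there at a start; the rules pass over those that are not, and their reading is None.
Of blank_2a, blank_2b only 1 to 1 are there at a start; the rules pass over those that are not, and their reading is None.
Of blank_3a, blank_3b only 1 to 1 are there at a start; the rules pass over those that are not, and their reading is None.
Of blank_4a, blank_4b only 1 to 1 are there at a start; the rules pass over those that are not, and their reading is None.
Of blank_2a, blank_2b, blank_4a, blank_4b only 2 to 3 are there at a start; the rules pass over those that are not, and their reading is None.
At some moment in a run one of blank_1a, blank_1b, blank_2a, blank_2b, blank_3a, blank_3b, blank_4a, blank_4b may be knocked a few centimetres aside while the robot is not near it.
It also fails if it takes over 210 s, if anything falls off the work surface, if the arm or the gripper's body presses on something with over 40 N, if the wrist force passes 120 N, or if a joint passes its speed limit or range.

## Working session

There is one attempt and no reset: what is moved stays moved. The work goes in short steps, Python scripts to look and compute and a shell command to move; the robot and the scene stay as the last step left them, time stands still between calls to the robot, and variables do not carry over. Pictures are saved under pics/ and viewed, at most 14 in all, crops included, and the job is handed in when it is done.

```bash
ls; mkdir -p pics; python3 - <<'E'
from bench import manip
import cv2,json
o=manip.get_obs();print({k:(v if not hasattr(v,'round') else v) for k,v in o.items()})
for n in("top","side","wrist"):
    p=manip.camera_params(n);print(n,p)
    cv2.imwrite(f'pics/{n}0.png',manip.grab_frame(n)[:,:,::-1])
E
```

```text
pics
{'time': 0.0, 'joint_positions': array([-1.22798389e+00,  4.23848263e-01,  1.63069650e+00, -7.16765520e-06,
        1.08863737e+00, -1.89980429e-02]), 'joint_vel': array([-0.00025257, -0.00061608,  0.00251589, -0.00165883, -0.00045278,
       -0.00118011]), 'joint_torque': array([-1.70136755e-03, -5.44631732e+01, -2.73661280e+01,  6.43596472e-02,
        2.28900905e-02, -1.32423907e-04]), 'eef_pos': array([ 221.05982053, -583.98470352,  221.89453365]), 'orientation': array([-7.83831887e-04,  9.83680615e-01,  1.79921693e-01, -1.31244689e-04]), 'wrist_force': array([ 0.17058393,  0.07414286, -0.04411994]), 'wrist_torque': array([ 0.01202844, -0.05269915,  0.037704  ]), 'finger_force': 0.0, 'width': 87.92444755640864}
top {'intrinsics': array([[453.49265501,   0.        , 314.40646569],
       [  0.        , 453.49265501, 235.35342298],
       [  0.        ,   0.        ,   1.        ]]), 'R': array([[ 7.90635841e-06, -9.99598687e-01,  2.83278110e-02],
       [-9.96419582e-01, -2.40287626e-03, -8.45117860e-02],
       [ 8.45459386e-02, -2.82257174e-02, -9.96019725e-01]]), 't': arra
[... 266 characters left out ...]
.0135247 ],
       [-0.16787915,  0.50781163, -0.84495203],
       [ 0.24112407, -0.80992965, -0.53467106]]), 't': array([ 563.2553024 ,  155.76688458, 1310.36134383])}
wrist {'intrinsics': array([[371.64829954,   0.        , 318.75587624],
       [  0.        , 371.64829954, 243.55784831],
       [  0.        ,   0.        ,   1.        ]]), 'T_tool_cam': array([[ 7.70066711e-04, -9.52130655e-01, -3.05690404e-01,
         8.52010610e+01],
       [ 9.99999634e-01,  8.47463539e-04, -1.20480020e-04,
         5.99062865e-01],
       [ 3.73774191e-04, -3.05690199e-01,  9.52130959e-01,
        -1.61254446e+02],
       [ 0.00000000e+00,  0.00000000e+00,  0.00000000e+00,
         1.00000000e+00]])}
```

View pics/top0.png

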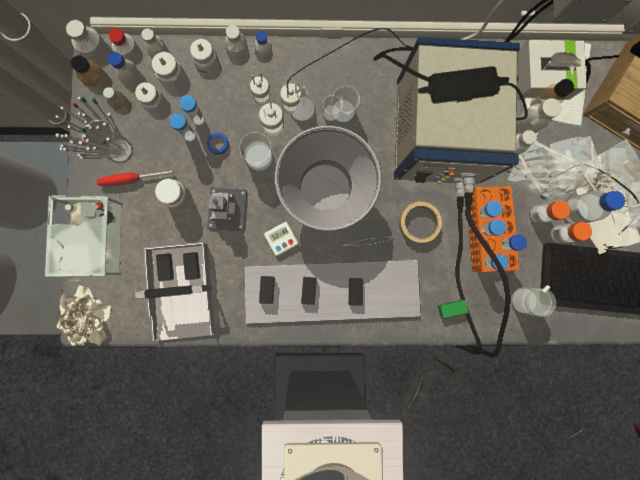

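View pics/side0.png

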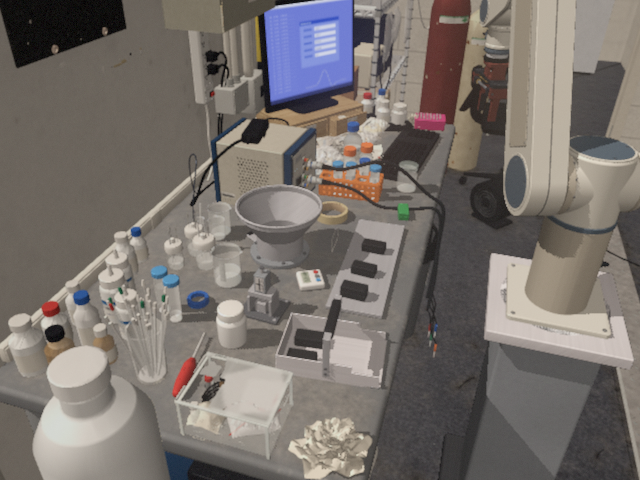

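The top view shows the plate with dark blanks at (267,290), (309,291) and (356,292), which are places 1, 2 and 3; place 4 at about (397,292) is empty. The gauge is on its block at (223,208), the pan bail at (172,292), the hopper at (327,178), and the green look-alike at (453,310) off the plate. In the side view the gauge is at (263,295) and the pan's lip faces the robot.

```bash
cat > h.py <<'E'
from bench import manip
import numpy as np,cv2
from scipy.spatial.transform import Rotation as Ro
def pose():
    o=manip.get_obs();q=o['orientation']
    return o,np.array(o['eef_pos']),Ro.from_quat([q[1],q[2],q[3],q[0]]).as_matrix()
def ray_fixed(n,uv):
    p=manip.camera_params(n);K,R,t=[np.array(p[k]) for k in('intrinsics','R','t')]
    d=R.T@(np.linalg.inv(K)@[uv[0],uv[1],1]);return -R.T@t,d
def ray_wrist(uv,P,R):
    p=manip.camera_params('wrist');K=np.array(p['intrinsics']);T=np.array(p['T_tool_cam'])
    a=(np.array(uv,float)-K[:2,2])/K[0,0];th=np.hypot(*a);d=np.r_[a/max(th,1e-9)*np.sin(th),np.cos(th)]
    return P+R@T[:3,3],R@T[:3,:3]@d
def plane(ray,z):
    c,d=ray;return c+d*(z-c[2])/d[2]
def proj_wrist(X,P,R):
    p=manip.camera_params('wrist');K=np.array(p['intrinsics']);T=np.array(p['T_tool_cam'])
    c=T[:3,:3].T@(R.T@(np.array(X)-P)-T[:3,3]);r=np.hypot(c[0],c[1]);th=np.arctan2(r,c[2])
    return K[:2,2]+K[0,0]*th*c[:2]/r
def shot(n,f):
    o,P,R=pose();im=manip.grab_frame(n)[:,:,::-1].copy();cv2.imwrite(f'pics/{f}.png',im);return im,P,R
def go(x,y,z,yaw=0):
    """row entries (60mm / 5deg units) to a tool-down pose; yaw: tool x rel. to world x, deg"""
    o,P,R=pose();c,s=np.cos(np.radians(yaw)),np.sin(np.radians(yaw))
    G=np.array([[c,s,0],[s,-c,0],[0,0,-1]])
    print('lin',(R.T@(np.array([x,y,z])-P)/60).round(3),'ang',(np.degrees(Ro.from_matrix(R.T@G).as_rotvec())/5).round(2))
def blobs(mask,ray,z,amin=60):
    out=[]
    for c in cv2.findContours(mask.astype(np.uint8),cv2.RETR_EXTERNAL,cv2.CHAIN_APPROX_NONE)[0]:
        if cv2.contourArea(c)<amin:continue
        w=np.array([plane(ray(p[0]),z)[:2] for p in c],np.float32);(x,y),(a,b),th=cv2.minAreaRect(w)
        if a<b:a,b,th=b,a,th+90
        out.append((c.reshape(-1,2).mean(0).round(),round(x,1),round(y,1),round(a,1),round(b,1),round((th+90)%180-90,1)))
    return out
E
python3 - <<'E'
from h import *
im=cv2.imread('pics/top0.png');g=im.max(2)
r=lambda uv:ray_fixed('top',uv)
m=np.zeros(g.shape,bool);m[262:322,246:418]=g[262:322,246:418]<75
for b in blobs(m,r,12+26):print('blank',b)
m=np.zeros(g.shape,bool);m[240:345,140:215]=g[240:345,140:215]<75
for b in blobs(m,r,28):print('panstuff@28',b)
for n,uv,z in [('bail',(172,292),117),('hopper',(327.5,178),142),('gaugebase',(227,210),8),('plate c',(332,292.5),12),('plTL',(246,268),12),('plTR',(418,262),12),('plBR',(420,317),12),('plBL',(246,324),12),
 ('pan BL',(158,341),32),('panBR',(212,334),32),('panTL',(146,248),48),('panTR',(204,243),48),('baseTL',(208,191),8),('baseTR',(245,189),8),('baseBR',(246,230),8),('baseBL',(209,230),8)]:print(n,plane(r(uv),z).round(0))
im2=np.hstack([cv2.resize(im[180:240,195:260],None,fx=6,fy=6),cv2.resize(im[240:345,138:218],None,fx=360/105,fy=360/105)])
cv2.imwrite('pics/crop1.png',im2)
E
```

```text
blank (array([356., 291.]), 447.5, -51.1, 57.9, 29.2, -0.4)
blank (array([309., 291.]), 448.6, 53.7, 58.9, 29.1, -4.8)
blank (array([267., 290.]), 450.8, 147.1, 59.0, 30.3, -3.2)
panstuff@28 (array([164., 267.]), 501.7, 376.9, 58.5, 33.4, 7.3)
panstuff@28 (array([191., 266.]), 504.5, 317.2, 58.9, 32.0, 8.4)
panstuff@28 (array([158., 293.]), 451.3, 369.8, 194.0, 101.8, 15.4)
panstuff@28 (array([208., 287.]), 455.7, 282.2, 194.9, 20.1, 4.0)
bail [449. 334. 117.]
hopper [681.  17. 142.]
gaugebase [633. 243.   8.]
plate c [443.  -0.  12.]
plTL [499. 197.  12.]
plTR [ 513. -200.   12.]
plBR [ 387. -202.   12.]
plBL [373. 195.  12.]
pan BL [338. 385.  32.]
panBR [353. 267.  32.]
panTL [542. 412.  48.]
panTR [554. 286.  48.]
baseTL [678. 287.   8.]
baseTR [683. 202.   8.]
baseBR [587. 198.   8.]
baseBL [586. 283.   8.]
```

View pics/crop1.png

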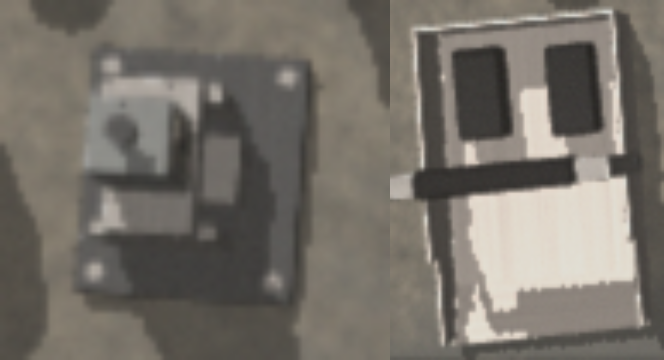

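The crop shows the setting block's base is longer vertically (world x). So the block's y axis, and the gauge's, lies along about world x, turned about -4°. Head top is near crop (128,128). The two charge blanks lie at the back of the pan, behind the bail. I'll go above the gauge.

```bash
python3 -m jog '{"fingers":[100,100,100,100,100,100,100],"linear":[[0,0,-0.6],[0,0,-0.6],[0,0,-0.6],[0,0,-0.6],[0,0,-0.6],[0,0,-0.6],[0,0,-0.6]],"angular":[[0,0,-13.85],[0,0,-13.85],[0,0,-13.85],[0,0,-13.85],[0,0,-13.85],[0,0,-13.85],[0,0,-13.85]]}'
python3 -m jog '{"fingers":[100,100,100,100,100,100,100,100,100,100],"linear":[[13.78,6.87,0],[13.78,6.87,0],[13.78,6.87,0],[13.78,6.87,0],[13.78,6.87,0],[13.78,6.87,0],[13.78,6.87,0],[13.78,6.87,0],[13.78,6.87,0],[13.78,6.87,0]],"angular":[[0,0,0],[0,0,0],[0,0,0],[0,0,0],[0,0,0],[0,0,0],[0,0,0],[0,0,0],[0,0,0],[0,0,0]]}'
python3 -c "
from h import *
go(633,243,225,87)"
```

```text
time: 1.02
eef_pos: [221.2, -584.3, 258.3]
orientation: [-0.0, 0.706, 0.708, 0.0]
wrist_force: [0.5, 0.4, 0.4]
width: 87.6
finger_force: 0.0
time: 2.28
eef_pos: [500.9, -23.3, 258.7]
orientation: [0.0, 0.707, 0.707, 0.0]
wrist_force: [1.2, -0.3, -0.6]
width: 87.5
finger_force: 0.0
lin [4.438 2.201 0.562] ang [0.  0.  0.6]
```

```bash
python3 -m jog '{"fingers":[100,100,100,100,100,100,100,100],"linear":[[4.44,2.2,0.5],[4.44,2.2,0.5],[4.44,2.2,0.5],[4.44,2.2,0.5],[4.44,2.2,0.5],[4.44,2.2,0.5],[4.44,2.2,0.5],[4.44,2.2,0.5]],"angular":[[0,0,0.6],[0,0,0.6],[0,0,0.6],[0,0,0.6],[0,0,0.6],[0,0,0.6],[0,0,0.6],[0,0,0.6]]}'
python3 - <<'E'
from h import *
im,P,R=shot('wrist','w1');print(P)
E
```

```text
time: 3.28
eef_pos: [632.0, 239.8, 228.8]
orientation: [0.0, 0.726, 0.688, -0.0]
wrist_force: [-0.4, 0.0, 1.3]
width: 88.2
finger_force: 0.0
[631.99165387 239.7596971  228.84868324]
```

View pics/w1.png

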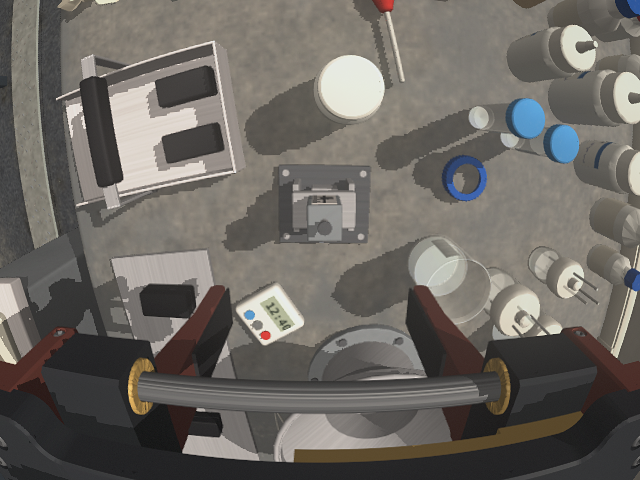

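The wrist view shows the gauge head top at about (324,212), with the pin at (324,227). The setting-block base corners are (279,165), (370,166), (368,243) and (276,242). The pan is at the left, with its bail at (100,145).

```bash
python3 - <<'E'
from h import *
o,P,R=pose()
im=cv2.imread('pics/w1.png')
w=lambda uv,z:plane(ray_wrist(uv,P,R),z).round(1)
c=[w(u,8) for u in((279,165),(370,166),(368,243),(276,242))]
print(c,np.mean(c,0),'edge angles',[np.degrees(np.arctan2(*(c[j]-c[i])[:2])).round(1) for i,j in((0,1),(3,2),(3,0),(2,1))])
print('head',w((324,212),108),'pin',w((324,227),123))
cv2.imwrite('pics/crop2.png',cv2.resize(im[150:260,260:390],None,fx=6,fy=5.4))
for z in(231,):
  print('fixture')
E
```

```text
[array([594.6, 288.4,   8. ]), array([688.3, 282.6,   8. ]), array([684.4, 199.2,   8. ]), array([584.8, 205.7,   8. ])] [638.025 243.975   8.   ] edge angles [np.float64(93.5), np.float64(93.7), np.float64(6.8), np.float64(2.7)]
head [638.1 259.  108. ] pin [637.5 251.  123. ]
fixture
```

View pics/crop2.png

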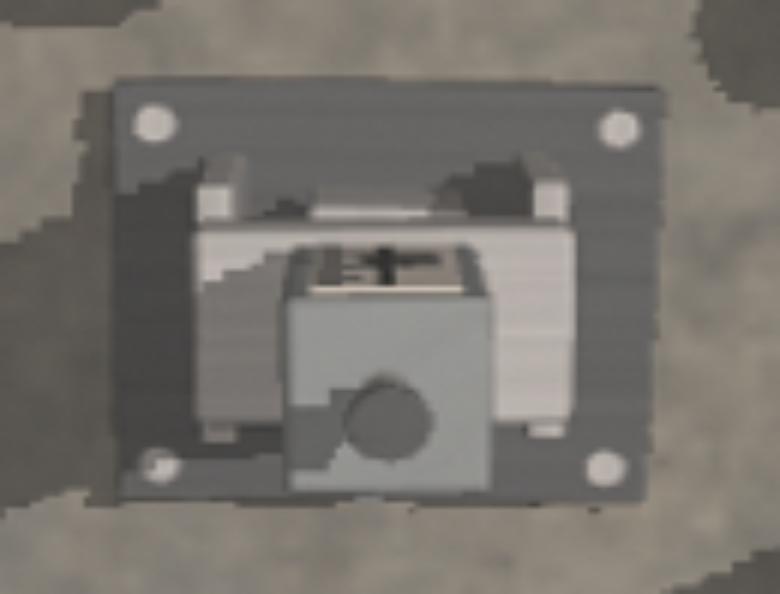

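The crop shows the head top, corners about (288,296) to (490,490), and a dark pointer near (385,262) on the scale on its +y face. The pin is at (388,418).

```bash
python3 - <<'E'
from h import *
o,P,R=pose()
w=lambda uv,z:plane(ray_wrist(uv,P,R),z).round(1)
h=[w((260+a/6,150+b/5.4),108) for a,b in((288,296),(490,296),(490,490),(290,490))]
print('head',h,np.mean(h,0),'pinmid',w((260+388/6,150+418/5.4),122))
print('top cam head',plane(ray_fixed('top',(195+128/6,180+128/6)),108).round(1))
print('leg sole ends?',w((260+215/6,150+222/5.4),54),w((260+575/6,150+420/5.4),54),w((260+195/6,150+225/5.4),54))
go(638.5,250,150,86.4)
E
```

```text
head [array([626. , 265.4, 108. ]), array([652.1, 264. , 108. ]), array([651. , 234.9, 108. ]), array([624.5, 236.3, 108. ])] [638.4  250.15 108.  ] pinmid [638.  250.4 122. ]
top cam head [637.4 248.8 108. ]
leg sole ends? [613.5 267.7  54. ] [667.4 229.9  54. ] [610.4 267.3  54. ]
lin [0.176 0.097 1.317] ang [-0.   0.   0.1]
```

```bash
python3 -m jog '{"fingers":[100,100,100,100,100,100],"linear":[[0.17,0.1,0.6],[0.17,0.1,1.4],[0.17,0.1,2.1],[0.17,0.1,2.63],[0.17,0.1,2.63],[0.17,0.1,2.63]],"angular":[[0,0,0.1],[0,0,0.1],[0,0,0.1],[0,0,0.1],[0,0,0.1],[0,0,0.1]]}'
python3 -m jog '{"fingers":[0,0,0,0,0,0,0,0],"linear":[[0,0,0],[0,0,0],[0,0,0],[0,0,0],[0,0,0],[0,0,0],[0,0,0],[0,0,0]],"angular":[[0,0,0],[0,0,0],[0,0,0],[0,0,0],[0,0,0],[0,0,0],[0,0,0],[0,0,0]]}' 25
python3 - <<'E'
from h import *
im,P,R=shot('wrist','w2');print(P)
E
```

```text
time: 4.08
eef_pos: [639.9, 250.7, 72.5]
orientation: [0.0, 0.729, 0.685, 0.001]
wrist_force: [-0.0, 0.9, -0.0]
width: 87.5
finger_force: 0.0
time: 5.08
eef_pos: [638.4, 250.9, 70.5]
orientation: [-0.0, 0.728, 0.685, -0.0]
wrist_force: [-0.8, 0.8, -1.6]
width: 27.9
finger_force: 25.0
[638.43144786 250.89974625  70.53242991]
```

View pics/w2.png

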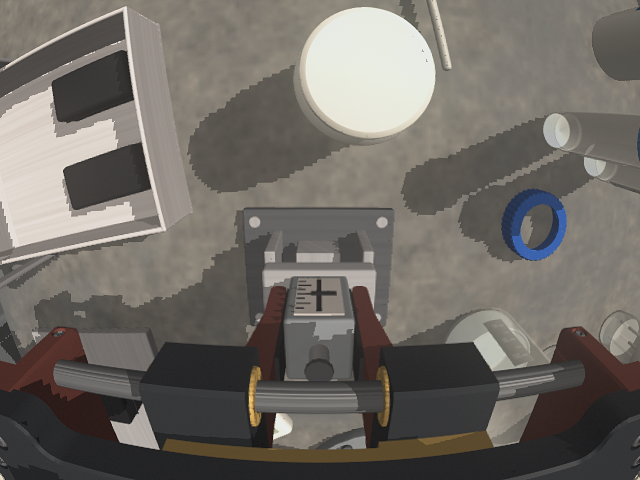

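The gauge is gripped (27.9 mm). On the 25 mm setting block the pin top is at (319,365) and the pointer at (320,292), which is my reference. Next I check the row with the top camera and move towards place 1.

```bash
cat >> h.py <<'E'
def row(tag):
    im,_,_=shot('top','t'+tag);g=im.max(2);m=np.zeros(g.shape,bool);m[262:324,246:420]=g[262:324,246:420]<75
    for b in blobs(m,lambda uv:ray_fixed('top',uv),38,200):print(b)
E
python3 -c "
from h import *
row('1')"
python3 -m jog '{"fingers":[0,0,0,0,0,0,0,0,0,0],"linear":[[0,0,-0.9],[0,0,-1.7],[-1.93,-3.0,-1.7],[-1.93,-3.0,-1.7],[-1.93,-3.0,-1.7],[-1.93,-3.0,-1.7],[-1.93,-3.0,-1.7],[-1.93,-3.0,-1.7],[-1.93,-3.0,-1.7],[-1.93,-3.0,-1.7]],"angular":[[0,0,0],[0,0,0],[0,0,17.9],[0,0,17.9],[0,0,17.9],[0,0,17.9],[0,0,17.9],[0,0,17.9],[0,0,17.9],[0,0,17.9]]}'
python3 -c "
from h import *
go(450.8,147.1,170,-3.2)"
```

```text
(array([351., 321.]), 381.2, -39.2, 308.0, 8.3, -87.8)
(array([355., 291.]), 446.5, -51.1, 60.1, 29.2, -0.4)
(array([309., 291.]), 448.6, 53.8, 60.0, 30.4, -4.7)
(array([266., 290.]), 450.8, 147.4, 59.9, 32.0, -3.4)
(array([250., 302.]), 427.1, 186.8, 107.6, 23.0, 13.7)
time: 6.42
eef_pos: [452.2, 146.3, 172.8]
orientation: [0.0, 1.0, 0.002, 0.0]
wrist_force: [-0.4, -0.1, -4.3]
width: 28.0
finger_force: 25.0
lin [-0.023 -0.014  0.046] ang [ 0.   -0.    0.68]
```

```bash
python3 -m jog '{"fingers":[0,0,0,0,0,0,0,0],"linear":[[-0.02,0,0],[-0.02,0,0.6],[-0.02,0,1.1],[-0.02,0,1.4],[-0.02,0,1.5],[-0.02,0,1.58],[-0.02,0,1.62],[-0.02,0,1.62]],"angular":[[0,0,0.68],[0,0,0.68],[0,0,0.68],[0,0,0.68],[0,0,0.68],[0,0,0.68],[0,0,0.68],[0,0,0.68]]}'
python3 -c "
from h import *
im,P,R=shot('wrist','w3');print(P)
im,P,R=shot('side','s3')
a=cv2.imread('pics/w2.png')[250:400,230:410];b=cv2.imread('pics/w3.png')[250:400,230:410]
cv2.imwrite('pics/cmp3.png',cv2.resize(np.hstack([a,b]),None,fx=2.2,fy=2.2))
"
```

```text
time: 7.42
eef_pos: [451.2, 146.4, 76.0]
orientation: [-0.0, 1.0, -0.025, 0.0]
wrist_force: [-0.0, -0.9, -3.2]
width: 28.2
finger_force: 25.0
[451.22364813 146.44758705  76.04695394]
```

View pics/cmp3.png

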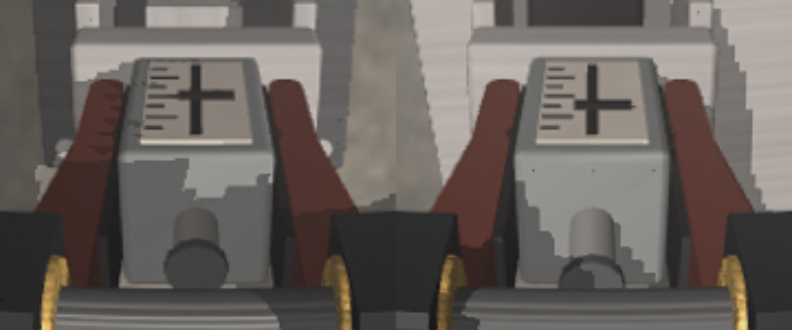

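In the pair (left is the reference, right is place 1), the pin is extended further and the pointer cross is at row 105 against 95. The foot has been pushed up more than on the block, so blank 1 looks over-height. The legs are still about 1.5 mm up, so I finish lowering, release briefly, and look again.

```bash
python3 -m jog '{"fingers":[0,0,41,41,41,41,41,41,41],"linear":[[0,0,0.03],[0,0,0.03],[0,0,0.03],[0,0,0.03],[0,0,0.03],[0,0,0.03],[0,0,0.03],[0,0,0.03],[0,0,0.03]],"angular":[[0,0,0],[0,0,0],[0,0,0],[0,0,0],[0,0,0],[0,0,0],[0,0,0],[0,0,0],[0,0,0]]}'
python3 -c "
from h import *
im,P,R=shot('wrist','w4');print(P)
"
python3 -m jog '{"fingers":[0,0,0,0],"linear":[[0,0,0],[0,0,0],[0,0,0],[0,0,0]],"angular":[[0,0,0],[0,0,0],[0,0,0],[0,0,0]]}'
python3 -c "
from h import *
im,P,R=shot('wrist','w5');print(P)
# pointer row and pin measurement
for n in('w2','w3','w4','w5'):
    g=cv2.imread(f'pics/{n}.png').max(2)
    for c0,c1 in((322,330),):
        print(n,'crossbar dark rows',[ (r,int(g[r,c0:c1].mean())) for r in range(276,314) if g[r,c0:c1].mean()<90])
print('blank z25 rows')
"
```

```text
time: 8.65
eef_pos: [451.0, 146.4, 73.9]
orientation: [-0.0, 1.0, -0.025, -0.0]
wrist_force: [0.1, -0.1, -0.3]
width: 36.2
finger_force: 0.0
[450.97081396 146.40534867  73.87128379]
time: 9.2
eef_pos: [451.0, 146.5, 73.9]
orientation: [-0.0, 1.0, -0.025, 0.0]
wrist_force: [0.2, 1.1, -1.3]
width: 28.0
finger_force: 25.0
[450.98202685 146.45874792  73.90077229]
w2 crossbar dark rows [(291, 66), (292, 45), (293, 50), (294, 57)]
w3 crossbar dark rows [(296, 46), (297, 54), (298, 53), (299, 67)]
w4 crossbar dark rows [(297, 58), (298, 51), (299, 54), (300, 49)]
w5 crossbar dark rows [(297, 58), (298, 51), (299, 53), (300, 49)]
blank z25 rows
```

With the gauge standing free, the pointer is at row 298.5 against 292.5 on the block, about 6 mm more. Blank 1 is over-height (1b) and stays. Lifting, then checking the row.

```bash
python3 -m jog '{"fingers":[0,0,0,0],"linear":[[0,0,-0.6],[0,0,-1.3],[0,0,-1.5],[0,0,-1.5]],"angular":[[0,0,0],[0,0,0],[0,0,0],[0,0,0]]}'
python3 -c "
from h import *
row('2');go(448.6,53.8,164,-4.7)"
```

```text
time: 9.75
eef_pos: [450.9, 146.4, 163.8]
orientation: [-0.0, 1.0, -0.025, 0.0]
wrist_force: [-0.0, -0.6, -4.0]
width: 28.1
finger_force: 25.0
(array([355., 291.]), 446.5, -51.1, 60.0, 29.2, -0.4)
(array([298., 291.]), 450.3, 66.8, 114.0, 67.4, 15.6)
lin [ 0.05   1.539 -0.018] ang [0.   0.01 0.37]
```

```bash
python3 -c "
from h import *
a,b=[cv2.imread(f'pics/t{i}.png').max(2) for i in(1,2)]
print([int(np.abs(a[r,300:320].astype(int)-b[r,300:320]).mean()) for r in range(270,312,4)], a[291,300:322],b[291,300:322])"
python3 -m jog '{"fingers":[0,0,0,0,0,0,0,0,0],"linear":[[0.04,0.9,0],[0.04,1.54,0],[0.04,1.54,0],[0.04,1.54,0.7],[0.04,1.54,1.2],[0.04,1.54,1.38],[0.04,1.54,1.46],[0.04,1.54,1.5],[0.04,1.54,1.5]],"angular":[[0,0,0.36],[0,0,0.36],[0,0,0.36],[0,0,0.36],[0,0,0.36],[0,0,0.36],[0,0,0.36],[0,0,0.36],[0,0,0.36]]}'
```

```text
[12, 12, 16, 19, 19, 22, 17, 15, 16, 24, 30] [154 148  71  49  50  49  50  49  51  48  45  48  49  44  46  58 102 101
 100 109 152 153] [ 66  64  66  62  63  82  98  75  62  54  52  57  57  55  57  66 109 114
 110 121 165 168]
time: 10.92
eef_pos: [449.2, 54.2, 74.4]
orientation: [-0.0, 0.999, -0.041, 0.001]
wrist_force: [-0.7, 0.3, -3.2]
width: 27.8
finger_force: 25.0
```

Blank 2's right edge is unmoved. The gauge is down at place 2, so I release it, read, and regrip.

```bash
cat >> h.py <<'E'
def read(tag):
    im,P,R=shot('wrist',tag);g=im.max(2);print(P.round(1),'bar',[r for r in range(276,314) if g[r,322:330].mean()<80])
E
python3 -m jog '{"fingers":[0,0,41,41,41,41,41,41,41],"linear":[[0,0,0.01],[0,0,0.01],[0,0,0.01],[0,0,0.01],[0,0,0.01],[0,0,0.01],[0,0,0.01],[0,0,0.01],[0,0,0.01]],"angular":[[0,0,0],[0,0,0],[0,0,0],[0,0,0],[0,0,0],[0,0,0],[0,0,0],[0,0,0],[0,0,0]]}'
python3 -c "
from h import *
read('w6')"
python3 -m jog '{"fingers":[0,0,0,0],"linear":[[0,0,0],[0,0,0],[0,0,0],[0,0,0]],"angular":[[0,0,0],[0,0,0],[0,0,0],[0,0,0]]}'
python3 -c "
from h import *
read('w7')
cv2.imwrite('pics/c7.png',cv2.resize(np.hstack([cv2.imread(f'pics/{n}.png')[170:400,220:420] for n in('w2','w5','w7')]),None,fx=1.3,fy=1.3))"
python3 -m jog '{"fingers":[0,0,0,0],"linear":[[0,0,-0.6],[0,0,-1.3],[0,0,-1.5],[0,0,-1.5]],"angular":[[0,0,0],[0,0,0],[0,0,0],[0,0,0]]}'
python3 -c "
from h import *
row('3');go(446.5,-51.1,164,-0.4)"
```

```text
time: 12.05
eef_pos: [448.7, 54.0, 73.3]
orientation: [0.0, 0.999, -0.041, -0.0]
wrist_force: [-0.3, 0.2, -0.1]
width: 35.9
finger_force: 0.0
[448.7  54.   73.3] bar [291, 292, 293]
time: 12.6
eef_pos: [448.7, 54.0, 73.3]
orientation: [-0.0, 0.999, -0.041, -0.0]
wrist_force: [-0.1, 0.3, -1.3]
width: 27.7
finger_force: 25.0
[448.7  54.   73.3] bar [290, 291, 292, 293]
time: 13.15
eef_pos: [448.7, 54.0, 163.2]
orientation: [-0.0, 0.999, -0.041, 0.0]
wrist_force: [-0.7, 0.5, -4.6]
width: 27.7
finger_force: 25.0
lin [ 0.117  1.747 -0.027] ang [ 0.    0.01 -0.85]
```

View pics/c7.png

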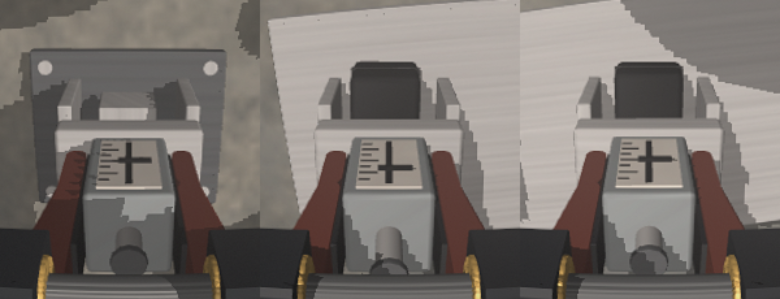

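Place 2 reads bar row 292, the same as the block, so blank 2 is 25 mm (2b). In the crop all three views have the gauge centred astride the part. The row detection came back empty, so I look at the top frame.

```bash
python3 -c "
from h import *
cv2.imwrite('pics/c8.png',cv2.resize(cv2.imread('pics/t3.png')[200:340,220:440],None,fx=2.5,fy=2.5))"
```

```text
(no output)
```

View pics/c8.png

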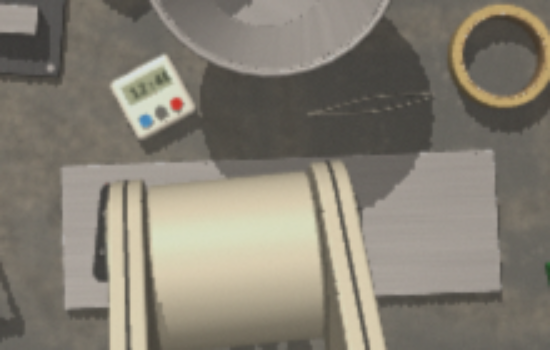

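The arm hides place 3 in the top view, so I hover there and check with the wrist camera.

```bash
python3 -m jog '{"fingers":[0,0,0,0],"linear":[[0.11,0.9,0],[0.11,1.74,0],[0.11,1.74,0],[0.11,1.74,0]],"angular":[[0,0,-0.85],[0,0,-0.85],[0,0,-0.85],[0,0,-0.85]]}'
python3 -c "
from h import *
im,P,R=shot('wrist','w8');print(P)
for X in((476.5,-36,37),(476.5,-66,37)):print('expected far corner px',proj_wrist(X,P,R).round())
g=im.max(2);m=np.zeros(g.shape,bool);m[120:300,180:460]=g[120:300,180:460]<75
for c in cv2.findContours(m.astype(np.uint8),0,2)[0]:
  if cv2.contourArea(c)>150:print(cv2.boundingRect(c))
go(446.5,-51.1,74,-0.4)"
```

```text
time: 13.7
eef_pos: [445.8, -50.5, 161.9]
orientation: [-0.0, 1.0, -0.004, -0.001]
wrist_force: [1.1, 0.3, -4.2]
width: 27.8
finger_force: 25.0
[445.82628989 -50.49338518 161.88184533]
expected far corner px [300. 198.]
expected far corner px [338. 198.]
(303, 191, 37, 70)
(180, 191, 38, 74)
lin [0.01  0.018 1.469] ang [-0.01  0.03 -0.  ]
```

The wrist view confirms blank 3's far end at columns 303–340, against an expected 300–338. Lowering.

```bash
python3 -m jog '{"fingers":[0,0,0,0,0,0,0],"linear":[[0.01,0.01,0.7],[0.01,0.01,1.2],[0.01,0.01,1.36],[0.01,0.01,1.42],[0.01,0.01,1.46],[0.01,0.01,1.48],[0.01,0.01,1.48]],"angular":[[0,0,0],[0,0,0],[0,0,0],[0,0,0],[0,0,0],[0,0,0],[0,0,0]]}'
python3 -m jog '{"fingers":[0,0,41,41,41,41,41,41,41],"linear":[[0,0,0.01],[0,0,0.01],[0,0,0.01],[0,0,0.01],[0,0,0.01],[0,0,0.01],[0,0,0.01],[0,0,0.01],[0,0,0.01]],"angular":[[0,0,0],[0,0,0],[0,0,0],[0,0,0],[0,0,0],[0,0,0],[0,0,0],[0,0,0],[0,0,0]]}'
python3 -c "
from h import *
read('w9')"
python3 -m jog '{"fingers":[0,0,0,0],"linear":[[0,0,0],[0,0,0],[0,0,0],[0,0,0]],"angular":[[0,0,0],[0,0,0],[0,0,0],[0,0,0]]}'
python3 -c "
from h import *
read('w10')"
```

```text
time: 14.62
eef_pos: [448.1, -51.2, 75.0]
orientation: [0.0, 1.0, -0.004, 0.001]
wrist_force: [-0.3, 1.1, -2.7]
width: 27.8
finger_force: 25.0
time: 15.75
eef_pos: [447.4, -51.2, 73.9]
orientation: [0.0, 1.0, -0.004, -0.0]
wrist_force: [-0.1, -0.4, 0.5]
width: 35.9
finger_force: 0.0
[447.4 -51.2  73.9] bar [289, 290, 291]
time: 16.3
eef_pos: [447.4, -51.2, 73.9]
orientation: [0.0, 1.0, -0.004, -0.0]
wrist_force: [-0.4, -0.4, 0.3]
width: 27.6
finger_force: 25.0
[447.4 -51.2  73.9] bar [289, 290, 291]
```

Bar row is 290, about 25 mm. I check it against the scale face itself, since the head sits slightly differently in the grip.

```bash
python3 -c "
from h import *
for n in('w2','w5','w7','w10'):
    g=cv2.imread(f'pics/{n}.png').max(2);c=g[268:325,334:338].mean(1).astype(int);t=g[268:325,303:308].mean(1).astype(int)
    print(n,'col',list(c));print('   ticks',list(t))
"
```

```text
w2 col [np.int64(114), np.int64(126), np.int64(154), np.int64(178), np.int64(183), np.int64(184), np.int64(185), np.int64(189), np.int64(120), np.int64(98), np.int64(125), np.int64(136), np.int64(136), np.int64(137), np.int64(136), np.int64(137), np.int64(136), np.int64(137), np.int64(137), np.int64(138), np.int64(138), np.int64(139), np.int64(126), np.int64(98), np.int64(81), np.int64(80), np.int64(84), np.int64(106), np.int64(138), np.int64(135), np.int64(135), np.int64(134), np.int64(135), np.int64(135), np.int64(135), np.int64(135), np.int64(135), np.int64(135), np.int64(136), np.int64(136), np.int64(136), np.int64(137), np.int64(136), np.int64(136), np.int64(133), np.int64(173), np.int64(195), np.int64(145), np.int64(89), np.int64(94), np.int64(106), np.int64(126), np.int64(145), np.int64(154), np.int64(153), np.int64(151), np.int64(150)]
   ticks [np.int64(114), np.int64(126), np.int64(153), np.int64(178), np.int64(182), np.int64(181), np.int64(185), np.int64(188), np.int64(119), np.int64(91), np.int64(123), np.int64(139), np.int64(122), np.int64(98), np.int64(128), np.int64(13
[... 5076 characters left out ...]
p.int64(116), np.int64(138), np.int64(165), np.int64(144), np.int64(82), np.int64(137), np.int64(165), np.int64(145), np.int64(105), np.int64(156), np.int64(166), np.int64(147), np.int64(96), np.int64(114), np.int64(166), np.int64(161), np.int64(147), np.int64(126), np.int64(164), np.int64(164), np.int64(167), np.int64(100), np.int64(91), np.int64(145), np.int64(163), np.int64(159), np.int64(149), np.int64(145), np.int64(161), np.int64(161), np.int64(159), np.int64(157), np.int64(191), np.int64(227), np.int64(142), np.int64(106), np.int64(110), np.int64(120), np.int64(134), np.int64(150), np.int64(159), np.int64(158), np.int64(158), np.int64(154), np.int64(153), np.int64(153), np.int64(153)]
```

Measured from the head's top edge to the bar, the block gives 21 px, place 1 gives 15, place 2 gives 21 and place 3 gives 21. So blanks 2 and 3 are 25 mm, blank 1 is over-height, and place 4 is empty. Returning the gauge.

```bash
python3 -m jog '{"fingers":[0,0,0,0],"linear":[[0,0,-0.7],[0,0,-1.7],[0,0,-2.6],[0,0,-2.6]],"angular":[[0,0,0],[0,0,0],[0,0,0],[0,0,0]]}'
python3 -m jog '{"fingers":[0,0,0,0,0,0,0,0,0,0],"linear":[[3.18,-4.97,0],[3.18,-4.97,0],[3.18,-4.97,0],[3.18,-4.97,0],[3.18,-4.97,0],[3.18,-4.97,0],[3.18,-4.97,0],[3.18,-4.97,0],[3.18,-4.97,0],[3.18,-4.97,0]],"angular":[[0,0,-17.4],[0,0,-17.4],[0,0,-17.4],[0,0,-17.4],[0,0,-17.4],[0,0,-17.4],[0,0,-17.4],[0,0,-17.4],[0,0,-17.4],[0,0,-17.4]]}'
python3 -c "
from h import *
row('4');go(638.4,247.5,70,86.4)"
```

```text
time: 16.85
eef_pos: [449.7, -51.5, 233.3]
orientation: [0.0, 1.0, -0.004, 0.004]
wrist_force: [0.3, 0.1, -3.8]
width: 27.8
finger_force: 25.0
time: 18.1
eef_pos: [639.6, 245.3, 228.1]
orientation: [-0.001, 0.729, 0.685, -0.001]
wrist_force: [0.2, 0.6, -4.9]
width: 28.1
finger_force: 25.0
(array([345., 321.]), 380.6, -28.1, 330.1, 8.7, -87.8)
(array([356., 291.]), 446.8, -50.3, 60.9, 33.2, -3.1)
(array([309., 291.]), 448.7, 53.8, 60.1, 30.4, -4.7)
(array([266., 290.]), 450.7, 147.5, 60.1, 32.2, -3.4)
lin [ 0.037 -0.022  2.644] ang [-0.02  0.01  0.  ]
```

```bash
python3 -m jog '{"fingers":[0,0,0,0,0,0,0,0,0],"linear":[[0.03,0,0.8],[0.03,0,1.6],[0.03,0,2.2],[0.03,0,2.4],[0.03,0,2.5],[0.03,0,2.56],[0.03,0,2.6],[0.03,0,2.63],[0.03,0,2.63]],"angular":[[0,0,0],[0,0,0],[0,0,0],[0,0,0],[0,0,0],[0,0,0],[0,0,0],[0,0,0],[0,0,0]]}'
python3 -c "
from h import *
read('w11');go(638.4,247.5,70,86.4)"
```

```text
time: 19.27
eef_pos: [641.1, 247.7, 72.7]
orientation: [0.0, 0.728, 0.686, 0.001]
wrist_force: [1.1, 1.4, -2.6]
width: 27.6
finger_force: 25.0
[641.1 247.7  72.7] bar [285, 286, 287, 288]
lin [-0.004 -0.043  0.043] ang [ 0.01 -0.01  0.04]
```

```bash
python3 -m jog '{"fingers":[0,0,0,0,41,41,41,41],"linear":[[0,-0.04,0],[0,-0.04,0.03],[0,-0.04,0.05],[0,-0.04,0.05],[0,-0.04,0.05],[0,-0.04,0.05],[0,-0.04,0.05],[0,-0.04,0.05]],"angular":[[0,0,0],[0,0,0],[0,0,0],[0,0,0],[0,0,0],[0,0,0],[0,0,0],[0,0,0]]}'
python3 -c "
from h import *
read('w12');g=cv2.imread('pics/w12.png').max(2);print([int(v) for v in g[268:325,334:338].mean(1)])"
python3 -m jog '{"fingers":[100,100,100,100,100,100,100],"linear":[[0,0,0],[0,0,0],[0,0,-0.3],[0,0,-0.9],[0,0,-1.7],[0,0,-2.6],[0,0,-2.6]],"angular":[[0,0,0],[0,0,0],[0,0,0],[0,0,0],[0,0,0],[0,0,0],[0,0,0]]}'
python3 -c "
from h import *
im,P,R=shot('wrist','w13');print(P)
cv2.imwrite('pics/c13.png',cv2.resize(im[60:280,0:400],None,fx=2,fy=2))"
```

```text
time: 20.32
eef_pos: [638.1, 247.5, 68.9]
orientation: [-0.0, 0.728, 0.686, -0.0]
wrist_force: [0.2, -0.3, 0.1]
width: 36.0
finger_force: 0.0
[638.1 247.5  68.9] bar [289, 290, 291, 292]
[172, 185, 183, 184, 182, 136, 76, 122, 135, 136, 137, 136, 137, 137, 136, 137, 137, 138, 138, 140, 104, 75, 79, 79, 97, 124, 136, 135, 134, 134, 134, 134, 135, 135, 136, 136, 137, 136, 136, 137, 136, 135, 130, 226, 177, 111, 92, 98, 114, 136, 150, 153, 152, 150, 149, 149, 148]
time: 21.25
eef_pos: [641.1, 248.7, 232.2]
orientation: [0.002, 0.728, 0.686, 0.005]
wrist_force: [0.3, 0.1, 0.5]
width: 87.9
finger_force: 0.0
[641.10121565 248.69569692 232.18878433]
```

View pics/c13.png

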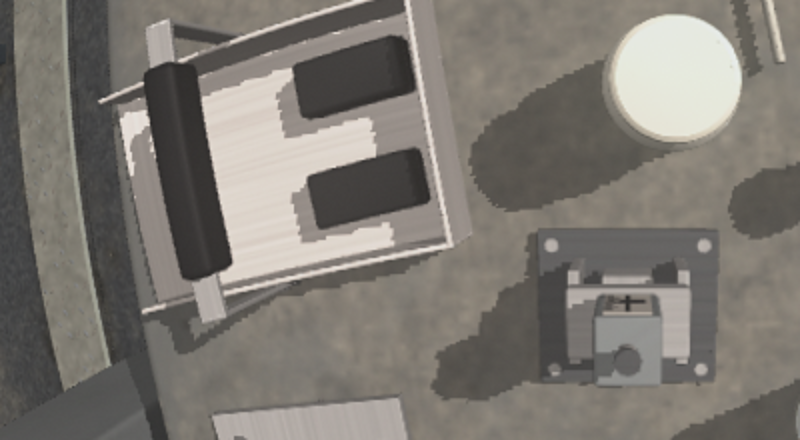

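The gauge is back astride the block, reading 21 px as before. The crop also shows the tub, and the pan with its bail at crop (188,170) and both charge blanks behind it. Now blank 2.

```bash
python3 -c "
from h import *
o,P,R=pose()
b=[plane(ray_wrist((a/2,60+c/2),P,R),117).round(1) for a,c in((147,68),(193,62),(230,268),(187,280))];print('grip',b,np.mean(b,0))"
python3 -m jog '{"fingers":[100,100,100,100,100,100,100,100,100,100],"linear":[[-3.43,-3.0,0],[-3.43,-3.0,0],[-3.43,-3.0,0],[-3.43,-3.0,2.0],[-3.43,-3.0,2.0],[-3.43,-3.0,2.0],[-3.43,-3.0,2.0],[-3.43,-3.0,2.0],[-3.43,-3.0,2.0],[-3.43,-3.0,2.0]],"angular":[[0,0,-17.8],[0,0,-17.8],[0,0,-17.8],[0,0,-17.8],[0,0,-17.8],[0,0,-17.8],[0,0,-17.8],[0,0,-17.8],[0,0,-17.8],[0,0,-17.8]]}'
python3 - <<'E'
from h import *
im,P,R=shot('wrist','w14');g=im.max(2)
# expected corners of blank 2 top (z=37)
c,s=np.cos(np.radians(-4.7)),np.sin(np.radians(-4.7))
for a,b in((30,15),(30,-15),(-30,-15),(-30,15)):print(proj_wrist((448.7+a*c-b*s,53.8+a*s+b*c,37),P,R).round(),end=' ')
m=np.zeros(g.shape,bool);m[100:330,80:560]=g[100:330,80:560]<70
for q in blobs(m,lambda uv:ray_wrist(uv,P,R),30,300):print(q)
go(448.7,53.8,15,175.3)
E
```

```text
grip [array([444. , 388.2, 117. ]), array([468.5, 385.4, 117. ]), array([475.7, 297.9, 117. ]), array([452.4, 295.2, 117. ])] [460.15  341.675 117.   ]
time: 22.55
eef_pos: [445.3, 52.8, 104.5]
orientation: [-0.001, 0.039, 0.999, -0.0]
wrist_force: [-0.1, 0.9, 0.2]
width: 87.7
finger_force: 0.0
[342. 304.] [299. 304.] [298. 219.] [345. 219.] (array([418., 313.]), 498.0, 119.4, 42.5, 19.0, 28.5)
(array([221., 313.]), 486.1, -20.1, 41.7, 17.1, -34.5)
(array([185., 278.]), 456.6, -43.0, 83.8, 52.0, -1.6)
(array([321., 259.]), 449.3, 53.9, 64.5, 29.7, -4.5)
(array([487., 217.]), 423.4, 172.8, 64.5, 42.1, -2.9)
lin [-0.054  0.021  1.494] ang [-0.   -0.02  0.04]
```

```bash
python3 -m jog '{"fingers":[100,100,100,100,100,0,0,0,0,0],"linear":[[-0.05,0.02,0.7],[-0.05,0.02,1.2],[-0.05,0.02,1.47],[-0.05,0.02,1.47],[-0.05,0.02,1.47],[-0.05,0.02,1.47],[-0.05,0.02,1.47],[-0.05,0.02,1.47],[-0.05,0.02,1.47],[-0.05,0.02,1.47]],"angular":[[0,0,0],[0,0,0],[0,0,0],[0,0,0],[0,0,0],[0,0,0],[0,0,0],[0,0,0],[0,0,0],[0,0,0]]}' 20
python3 -m jog '{"fingers":[0,0,0,0,0],"linear":[[0,0,-0.6],[0,0,-1.5],[0,0,-2.4],[0,0,-2.6],[0,0,-2.6]],"angular":[[0,0,0],[0,0,0],[0,0,0],[0,0,0],[0,0,0]]}'
python3 - <<'E'
from h import *
im,_,_=shot('top','t5')
cv2.imwrite('pics/c15.png',cv2.resize(im[235:350,135:225],None,fx=5,fy=5))
E
```

```text
time: 23.85
eef_pos: [449.2, 53.8, 16.9]
orientation: [-0.0, 0.039, 0.999, 0.0]
wrist_force: [-0.5, -0.5, 1.1]
width: 41.1
finger_force: 0.0
time: 24.48
eef_pos: [449.4, 53.8, 173.1]
orientation: [0.001, 0.039, 0.999, 0.0]
wrist_force: [-1.0, -0.3, -1.4]
width: 0.4
finger_force: 0.0
```

View pics/c15.png

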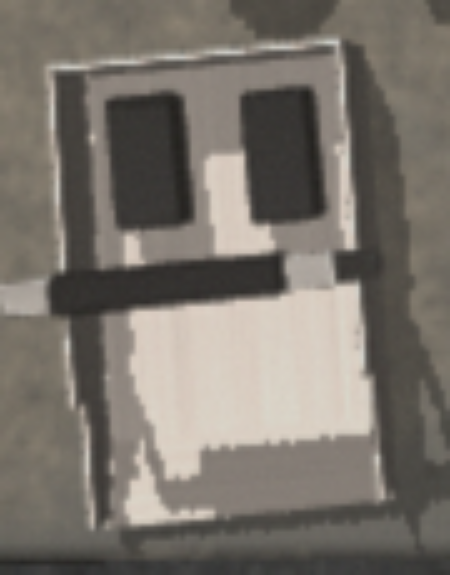

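The grip closed empty because I lifted before the fingers had finished closing. The crop gives the pan's bail grip from (50,293) to (285,272), and wall corners (50,68), (340,42), (385,498) and (95,528). I re-look at blank 2 and locate the pan.

```bash
python3 -m jog '{"fingers":[100,100,100,100,100,100],"linear":[[0,0,0.7],[0,0,1.1],[0,0,1.1],[0,0,1.1],[0,0,1.1],[0,0,1.1]],"angular":[[0,0,0],[0,0,0],[0,0,0],[0,0,0],[0,0,0],[0,0,0]]}'
python3 - <<'E'
from h import *
im,P,R=shot('wrist','w15');g=im.max(2)
m=np.zeros(g.shape,bool);m[100:330,240:400]=g[100:330,240:400]<70
for q in blobs(m,lambda uv:ray_wrist(uv,P,R),30,300):print(q)
go(448.7,53.8,15,175.3)
t=lambda a,b,z:plane(ray_fixed('top',(135+a/5,235+b/5)),z).round(1)
print('bail',t(50,293,117),t(285,272,117),t(168,284,117))
print('corners',t(50,68,48),t(340,42,48),t(385,498,32),t(95,528,32))
E
```

```text
time: 25.28
eef_pos: [449.7, 53.9, 107.5]
orientation: [0.001, 0.038, 0.999, 0.0]
wrist_force: [0.1, 0.5, -0.4]
width: 57.2
finger_force: 0.0
(array([384., 313.]), 499.5, 95.5, 37.5, 14.4, 19.3)
(array([254., 312.]), 492.2, 5.5, 37.1, 13.1, -26.5)
(array([320., 249.]), 449.3, 53.8, 63.8, 29.6, -4.5)
lin [ 0.018 -0.002  1.542] ang [0.   0.02 0.06]
bail [445.6 388.  117. ] [454.  293.2 117. ] [449.2 340.5 117. ]
corners [541.1 414.5  48. ] [552.8 287.8  48. ] [351.8 267.3  32. ] [339.2 394.   32. ]
```

```bash
python3 -m jog '{"fingers":[100,100,100,100,100,100,100],"linear":[[0.02,0,0],[0.02,0,0],[0.02,0,0],[0.02,0,0.8],[0.02,0,1.3],[0.02,0,1.53],[0.02,0,1.53]],"angular":[[0,0,0],[0,0,0],[0,0,0],[0,0,0],[0,0,0],[0,0,0],[0,0,0]]}' 20
python3 -m jog '{"fingers":[0,0,0,0,0,0,0,0,0,0],"linear":[[0,0,0],[0,0,0],[0,0,0],[0,0,0],[0,0,0],[0,0,0],[0,0,0],[0,0,0],[0,0,0],[0,0,0]],"angular":[[0,0,0],[0,0,0],[0,0,0],[0,0,0],[0,0,0],[0,0,0],[0,0,0],[0,0,0],[0,0,0],[0,0,0]]}'
python3 -m jog '{"fingers":[0,0,0,0,0],"linear":[[0,0,-0.6],[0,0,-1.5],[0,0,-2.4],[0,0,-2.6],[0,0,-2.6]],"angular":[[0,0,0],[0,0,0],[0,0,0],[0,0,0],[0,0,0]]}'
python3 -c "
from h import *
go(390.3,309,172,185.6)"
```

```text
time: 26.2
eef_pos: [447.6, 53.9, 14.6]
orientation: [-0.001, 0.039, 0.999, -0.0]
wrist_force: [0.2, -1.0, 0.1]
width: 87.6
finger_force: 0.0
time: 27.45
eef_pos: [448.0, 53.9, 15.1]
orientation: [-0.0, 0.039, 0.999, 0.0]
wrist_force: [0.5, 0.2, 1.3]
width: 29.9
finger_force: 20.0
time: 28.08
eef_pos: [448.1, 53.9, 171.3]
orientation: [0.001, 0.039, 0.999, 0.0]
wrist_force: [-0.4, -0.1, -0.2]
width: 30.4
finger_force: 20.0
lin [ 1.288  4.165 -0.013] ang [ 0.    0.01 -2.  ]
```

```bash
python3 -m jog '{"fingers":[0,0,0,0,0,0,0,0],"linear":[[1.29,4.16,0],[1.29,4.16,0],[1.29,4.16,0],[1.29,4.16,0],[1.29,4.16,0],[1.29,4.16,0],[1.29,4.16,0],[1.29,4.16,0]],"angular":[[0,0,-2],[0,0,-2],[0,0,-2],[0,0,-2],[0,0,-2],[0,0,-2],[0,0,-2],[0,0,-2]]}'
python3 -c "
from h import *
go(390.3,309,10,185.6)
shot('wrist','w16')"
```

```text
time: 29.08
eef_pos: [390.3, 307.3, 170.8]
orientation: [-0.0, -0.048, 0.999, -0.0]
wrist_force: [0.3, -0.0, 0.0]
width: 29.8
finger_force: 20.0
lin [-0.004  0.03   2.679] ang [-0.01 -0.01 -0.03]
```

View pics/w16.png

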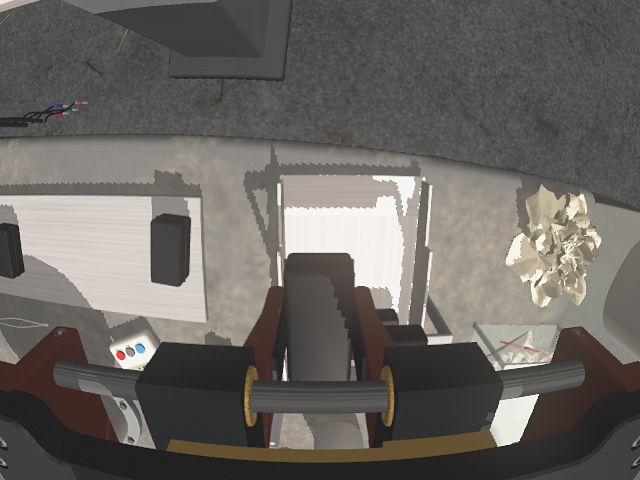

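The blank is held lengthwise over the front half of the pan: pan front edge near row 177, side walls at columns about 280 and 425. Lowering and releasing.

```bash
python3 -m jog '{"fingers":[0,0,0,0,0,0,0,0],"linear":[[0,0.03,0.8],[0,0.03,1.6],[0,0.03,2.2],[0,0.03,2.5],[0,0.03,2.6],[0,0.03,2.66],[0,0.03,2.68],[0,0.03,2.68]],"angular":[[0,0,0],[0,0,0],[0,0,0],[0,0,0],[0,0,0],[0,0,0],[0,0,0],[0,0,0]]}'
python3 -m jog '{"fingers":[45,45,45,45,45,45,45,45,45],"linear":[[0,0,0],[0,0,0],[0,0,0],[0,0,-0.5],[0,0,-1.3],[0,0,-2.2],[0,0,-2.68],[0,0,-2.68],[0,0,-2.68]],"angular":[[0,0,0],[0,0,0],[0,0,0],[0,0,0],[0,0,0],[0,0,0],[0,0,0],[0,0,0],[0,0,0]]}'
python3 -c "
from h import *
row('6');shot('wrist','w17')
go(446.6,-51,110,179)"
```

```text
time: 30.12
eef_pos: [390.3, 310.9, 11.0]
orientation: [0.001, -0.049, 0.999, 0.0]
wrist_force: [0.2, -0.3, -0.9]
width: 30.0
finger_force: 20.0
time: 31.25
eef_pos: [389.4, 310.1, 170.3]
orientation: [-0.0, -0.049, 0.999, -0.0]
wrist_force: [0.5, -0.1, -0.9]
width: 39.7
finger_force: 0.0
(array([255., 303.]), 420.2, 172.5, 59.3, 30.9, -0.1)
(array([356., 291.]), 447.5, -51.1, 57.9, 29.2, -0.4)
lin [-0.37  -6.079  1.003] ang [-0.02 -0.02  1.32]
```

Blank 1 has been knocked to (420,172). It is still flat and fully on the plate, and already gauged, so it stays there. Blank 3 is unmoved; going to it.

```bash
python3 -m jog '{"fingers":[100,100,100,100,100,100,100,100,100,100],"linear":[[-0.36,-6.08,0],[-0.36,-6.08,0],[-0.36,-6.08,0],[-0.36,-6.08,0],[-0.36,-6.08,0],[-0.36,-6.08,0.5],[-0.36,-6.08,1],[-0.36,-6.08,1],[-0.36,-6.08,1],[-0.36,-6.08,1]],"angular":[[0,0,1.22],[0,0,1.22],[0,0,1.22],[0,0,1.22],[0,0,1.22],[0,0,1.22],[0,0,1.22],[0,0,1.22],[0,0,1.22],[0,0,1.22]]}'
python3 - <<'E'
from h import *
im,P,R=shot('wrist','w18');g=im.max(2)
m=np.zeros(g.shape,bool);m[100:330,240:400]=g[100:330,240:400]<70
for q in blobs(m,lambda uv:ray_wrist(uv,P,R),30,300):print(q)
go(447,-51,15,179.5)
E
```

```text
time: 32.6
eef_pos: [447.5, -49.9, 111.9]
orientation: [0.001, 0.004, 1.0, -0.0]
wrist_force: [-0.6, 0.1, 0.1]
width: 87.6
finger_force: 0.0
(array([316., 249.]), 447.2, -52.1, 64.6, 30.2, -1.1)
lin [ 0.011 -0.018  1.616] ang [-0.    0.02  0.01]
```

```bash
python3 -m jog '{"fingers":[100,100,100,100,100],"linear":[[0,0.02,0.6],[0,0.02,1.2],[0,0.02,1.5],[0,0.02,1.6],[0,0.02,1.6]],"angular":[[0,0,0],[0,0,0],[0,0,0],[0,0,0],[0,0,0]]}' 20
python3 -m jog '{"fingers":[0,0,0,0,0,0,0,0,0,0],"linear":[[0,0,0],[0,0,0],[0,0,0],[0,0,0],[0,0,0],[0,0,0],[0,0,0],[0,0,0],[0,0,0],[0,0,0]],"angular":[[0,0,0],[0,0,0],[0,0,0],[0,0,0],[0,0,0],[0,0,0],[0,0,0],[0,0,0],[0,0,0],[0,0,0]]}'
python3 -m jog '{"fingers":[0,0,0,0,0],"linear":[[0,0,-0.6],[0,0,-1.5],[0,0,-2.4],[0,0,-2.6],[0,0,-2.6]],"angular":[[0,0,0],[0,0,0],[0,0,0],[0,0,0],[0,0,0]]}'
python3 -c "
from h import *
go(385.3,361,172,185.6)"
```

```text
time: 33.28
eef_pos: [447.3, -49.0, 15.5]
orientation: [0.0, 0.004, 1.0, -0.0]
wrist_force: [0.3, 0.3, 0.2]
width: 87.9
finger_force: 0.0
time: 34.52
eef_pos: [446.9, -49.2, 15.1]
orientation: [0.0, 0.004, 1.0, 0.0]
wrist_force: [-0.2, -0.3, 0.5]
width: 29.5
finger_force: 20.0
time: 35.15
eef_pos: [447.0, -49.2, 171.3]
orientation: [0.001, 0.004, 1.0, -0.0]
wrist_force: [0.1, -0.0, -1.3]
width: 29.9
finger_force: 20.0
lin [ 1.089  6.828 -0.014] ang [-0.    0.01 -1.22]
```

```bash
python3 -m jog '{"fingers":[0,0,0,0,0,0,0,0,0,0],"linear":[[1.09,6.83,0],[1.09,6.83,0],[1.09,6.83,0],[1.09,6.83,0],[1.09,6.83,0],[1.09,6.83,0],[1.09,6.83,0],[1.09,6.83,0],[1.09,6.83,0],[1.09,6.83,0]],"angular":[[0,0,-1.22],[0,0,-1.22],[0,0,-1.22],[0,0,-1.22],[0,0,-1.22],[0,0,-1.22],[0,0,-1.22],[0,0,-1.22],[0,0,-1.22],[0,0,-1.22]]}'
python3 -c "
from h import *
go(385.3,361,10,185.6)"
python3 -m jog '{"fingers":[0,0,0,0,0,0,0,0],"linear":[[0,0,0.8],[0,0,1.6],[0,0,2.2],[0,0,2.5],[0,0,2.6],[0,0,2.66],[0,0,2.68],[0,0,2.68]],"angular":[[0,0,0],[0,0,0],[0,0,0],[0,0,0],[0,0,0],[0,0,0],[0,0,0],[0,0,0]]}'
python3 -m jog '{"fingers":[42,42,42,42,42,42,42,42,42],"linear":[[0,0,0],[0,0,0],[0,0,0],[0,0,-0.5],[0,0,-1.3],[0,0,-2.2],[0,0,-2.68],[0,0,-2.68],[0,0,-2.68]],"angular":[[0,0,0],[0,0,0],[0,0,0],[0,0,0],[0,0,0],[0,0,0],[0,0,0],[0,0,0],[0,0,0]]}'
```

```text
time: 36.4
eef_pos: [385.0, 359.6, 170.2]
orientation: [-0.001, -0.048, 0.999, -0.001]
wrist_force: [0.4, -0.0, -1.3]
width: 30.0
finger_force: 20.0
lin [-0.011  0.027  2.67 ] ang [-0.01 -0.02 -0.02]
time: 37.4
eef_pos: [385.6, 361.5, 11.0]
orientation: [0.001, -0.049, 0.999, 0.0]
wrist_force: [0.4, -0.5, 0.2]
width: 29.5
finger_force: 20.0
time: 38.52
eef_pos: [384.7, 360.7, 170.3]
orientation: [-0.0, -0.049, 0.999, -0.0]
wrist_force: [0.5, 0.5, 0.6]
width: 36.8
finger_force: 0.0
```

Both good blanks are in the pan. Next, above the bail, turned so the fingers close along the pan's x, and look.

```bash
python3 -m jog '{"fingers":[70,70,70,70,70,70,70,70,70,70],"linear":[[0,0,-0.4],[-1.04,-0.44,-0.4],[-1.04,-0.44,-0.4],[-1.04,-0.44,-0.4],[-1.04,-0.44,-0.4],[-1.04,-0.44,-0.4],[-1.04,-0.44,-0.4],[-1.04,-0.44,-0.4],[-1.04,-0.44,-0.4],[-1.04,-0.44,-0.4]],"angular":[[0,0,0],[0,0,18],[0,0,18],[0,0,18],[0,0,18],[0,0,18],[0,0,18],[0,0,18],[0,0,18],[0,0,18]]}'
python3 - <<'E'
from h import *
im,P,R=shot('wrist','w19');print(P)
for y in(48,-48):print('expected bail end px',proj_wrist((449.2+.098*y,340.5-.995*y,117),P,R).round())
go(449.2,340.5,86,95.6)
E
```

```text
time: 39.78
eef_pos: [449.0, 340.3, 192.9]
orientation: [-0.0, 0.673, 0.74, -0.002]
wrist_force: [-0.4, -0.1, 0.8]
width: 61.4
finger_force: 0.0
[448.98148647 340.25096226 192.88741854]
expected bail end px [319. 317.]
expected bail end px [318. 184.]
lin [0.007 0.01  1.782] ang [-0.04  0.02 -0.06]
```

View pics/w19.png

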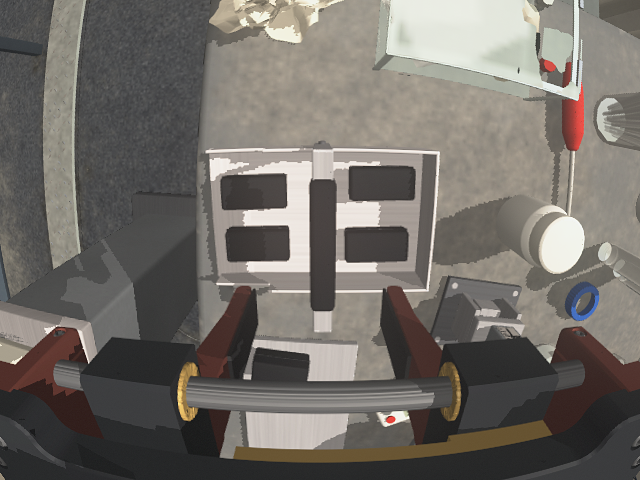

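All four blanks lie flat in the pan. The bail grip spans (322,180)–(322,311), within a few px of prediction. I grip it, lift slightly and tilt the lip up 10°.

```bash
python3 -m jog '{"fingers":[70,70,70,70,70,70],"linear":[[0.04,0.03,0.5],[0.04,0.03,1.1],[0.04,0.03,1.6],[0.04,0.03,1.77],[0.04,0.03,1.77],[0.04,0.03,1.77]],"angular":[[0,0,0],[0,0,0],[0,0,0],[0,0,0],[0,0,0],[0,0,0]]}' 60
python3 -m jog '{"fingers":[0,0,0,0,0,0,0,0],"linear":[[0,0,0],[0,0,0],[0,0,0],[0,0,0],[0,0,0],[0,0,0],[0,0,0],[0,0,0]],"angular":[[0,0,0],[0,0,0],[0,0,0],[0,0,0],[0,0,0],[0,0,0],[0,0,0],[0,0,0]]}'
python3 -m jog '{"fingers":[0,0,0,0,0,0,0,0,0,0],"linear":[[0,0,-0.1],[0,0,-0.25],[0,0,-0.45],[0,0,-0.65],[0,0,-0.85],[0,0,-1.05],[0,0,-1.2],[0,0,-1.3],[0,0,-1.3],[0,0,-1.3]],"angular":[[0,0,0],[0,0,0],[0,0,0],[0,0,0],[0.4,0,0],[0.8,0,0],[1.2,0,0],[1.6,0,0],[2,0,0],[2,0,0]]}'
python3 -c "
from h import *
shot('wrist','w20');go(750,17,295,91.3)"
```

```text
time: 40.58
eef_pos: [452.0, 343.9, 89.7]
orientation: [0.0, 0.672, 0.741, 0.001]
wrist_force: [0.1, 0.3, 0.5]
width: 61.5
finger_force: 0.0
time: 41.58
eef_pos: [451.3, 343.4, 88.9]
orientation: [-0.0, 0.672, 0.741, -0.0]
wrist_force: [-1.7, -1.4, 3.4]
width: 17.7
finger_force: 60.0
time: 42.82
eef_pos: [452.1, 343.6, 167.4]
orientation: [-0.058, 0.669, 0.738, -0.064]
wrist_force: [-0.1, -0.5, -7.0]
width: 17.8
finger_force: 60.0
lin [-5.898  3.985 -2.86 ] ang [-1.98  0.07  0.85]
```

```bash
python3 -c "
from h import *
o,P,R=pose();print('toolz',R[:,2].round(3))
print('up128',(R.T@[0,0,128]/60).round(2),'horiz',(R.T@(np.array([750,17,P[2]])-P)/60).round(3))"
```

```text
toolz [-0.172 -0.017 -0.985]
up128 [ 0.   -0.37 -2.1 ] horiz [-5.898  4.352 -0.762]
```

```bash
python3 -m jog '{"fingers":[0,0,0,0,0,0,0,0,0,0],"linear":[[0,-0.02,-0.1],[0,-0.05,-0.3],[0,-0.1,-0.55],[0,-0.15,-0.85],[0,-0.2,-1.15],[0,-0.25,-1.45],[0,-0.31,-1.75],[0,-0.35,-1.95],[0,-0.37,-2.1],[0,-0.37,-2.1]],"angular":[[0,0,0],[0,0,0],[0,0,0],[0,0,0],[0,0,0],[0,0,0],[0,0,0],[0,0,0],[0,0,0],[0,0,0]]}'
python3 -m jog '{"fingers":[0,0,0,0,0,0,0,0,0,0],"linear":[[-0.09,0.07,-0.01],[-0.3,0.22,-0.04],[-0.6,0.44,-0.08],[-0.95,0.7,-0.12],[-1.33,0.98,-0.17],[-1.71,1.26,-0.22],[-2.06,1.52,-0.26],[-2.42,1.78,-0.31],[-2.72,2.0,-0.35],[-2.95,2.17,-0.38]],"angular":[[0,0,0],[0,0,0],[0,0,0],[0,0,0],[0,0,0],[0,0,0],[0,0,0],[0,0,0],[0,0,0],[0,0,0]]}'
python3 -m jog '{"fingers":[0,0,0,0,0,0,0,0,0,0],"linear":[[-0.09,0.07,-0.01],[-0.3,0.22,-0.04],[-0.6,0.44,-0.08],[-0.95,0.7,-0.12],[-1.33,0.98,-0.17],[-1.71,1.26,-0.22],[-2.06,1.52,-0.26],[-2.42,1.78,-0.31],[-2.72,2.0,-0.35],[-2.95,2.17,-0.38]],"angular":[[0,0,0.1],[0,0,0.2],[0,0,0.3],[0,0,0.4],[0,0,0.5],[0,0,0.6],[0,0,0.7],[0,0,0.8],[0,0,0.85],[0,0,0.85]]}'
python3 - <<'E'
from h import *
im,P,R=shot('wrist','w21')
t,_,_=shot('top','t21')
cv2.imwrite('pics/c21.png',np.hstack([cv2.resize(im[100:480],None,fx=.6,fy=.6),cv2.resize(t[60:288,200:480],None,fx=1,fy=1)]))
print('fwd',(R.T@[60,0,0]/60).round(2));go(750,17,295,91.3)
E
```

```text
time: 44.12
eef_pos: [451.7, 343.7, 295.3]
orientation: [-0.058, 0.669, 0.738, -0.064]
wrist_force: [-0.6, 0.2, -7.3]
width: 17.5
finger_force: 60.0
time: 45.38
eef_pos: [601.3, 178.6, 294.4]
orientation: [-0.059, 0.67, 0.738, -0.065]
wrist_force: [0.0, 0.2, -5.4]
width: 17.5
finger_force: 60.0
time: 46.62
eef_pos: [750.1, 14.9, 294.0]
orientation: [-0.056, 0.697, 0.712, -0.067]
wrist_force: [0.2, 0.1, -7.6]
width: 17.6
finger_force: 60.0
fwd [-0.02  0.98 -0.17]
lin [ 0.039 -0.005 -0.02 ] ang [-1.99  0.15 -0.02]
```

View pics/c21.png

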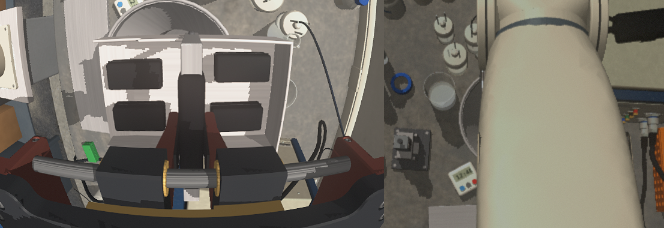

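The wrist half of the crop shows the four blanks still in the pan, held over the hopper mouth. The right half shows the gauge standing on its block. Now I tip.

```bash
python3 -m jog '{"fingers":[0,0,0,0,0,0,0,0,0,0],"linear":[[0.03,0,0],[0.03,0,0],[0.03,0,0],[0.03,0,0],[0.03,0,0],[0.03,0,0],[0.03,-0.2,0.03],[0.03,-0.4,0.07],[0.03,-0.6,0.1],[0.03,-0.65,0.11]],"angular":[[-1,0,0],[-2.2,0,0],[-3.6,0,0],[-5,0,0],[-6.5,0,0],[-8,0,0],[-9.5,0,0],[-11,0,0],[-12,0,0],[-13,0,0]]}'
python3 -m jog '{"fingers":[0,0,0,0,0,0,0,0],"linear":[[0,0,0],[0,0,0],[0,0,0],[0,0,0],[0,0,0],[0,0,0],[0,0,0],[0,0,0]],"angular":[[0,0,0],[0,0,0],[0,0,0],[0,0,0],[0,0,0],[0,0,0],[0,0,0],[0,0,0]]}'
python3 - <<'E'
from h import *
im,P,R=shot('wrist','w22');print('toolz',R[:,2].round(3),P)
E
```

```text
time: 47.98
eef_pos: [710.0, 23.5, 304.5]
orientation: [0.279, 0.631, 0.66, 0.297]
wrist_force: [-0.2, 0.7, -3.9]
width: 17.5
finger_force: 60.0
time: 48.98
eef_pos: [712.1, 22.5, 304.4]
orientation: [0.28, 0.631, 0.66, 0.297]
wrist_force: [0.3, -0.0, -3.3]
width: 17.7
finger_force: 60.0
toolz [ 0.744  0.038 -0.667] [712.11330439  22.49676059 304.36465925]
```

Wrist load fell from 7.6 N to 3.3 N, the pan alone, so the charge is out. Levelling and carrying the pan back.

```bash
python3 -c "
from h import *
go(745,18,320,91.3)"
```

```text
lin [-0.099  0.557  0.231] ang [ 9.64 -0.18  0.23]
```

```bash
python3 -m jog '{"fingers":[0,0,0,0,0,0,0,0],"linear":[[-0.1,0.1,0.04],[-0.1,0.3,0.1],[-0.1,0.55,0.23],[-0.1,0.55,0.23],[-0.1,0.55,0.23],[-0.1,0.55,0.23],[-0.1,0.55,0.23],[-0.1,0.55,0.23]],"angular":[[1.5,0,0],[3,0,0],[5,0,0],[7,0,0.1],[9,0,0.2],[9.64,-0.18,0.23],[9.64,-0.18,0.23],[9.64,-0.18,0.23]]}'
python3 -c "
from h import *
go(452,343.5,320,95.6)"
```

```text
time: 50.02
eef_pos: [744.5, 18.0, 319.5]
orientation: [0.0, 0.699, 0.715, 0.0]
wrist_force: [-0.6, -0.8, -3.5]
width: 17.6
finger_force: 60.0
lin [ 5.536 -4.749 -0.013] ang [ 0.01  0.   -0.86]
```

```bash
python3 -m jog '{"fingers":[0,0,0,0,0,0,0,0,0,0],"linear":[[0.3,-0.26,0],[0.9,-0.8,0],[1.6,-1.4,0],[2.4,-2.06,0],[3.2,-2.75,0],[4,-3.4,0],[4.7,-4,0],[5.2,-4.45,0],[5.53,-4.74,0],[5.53,-4.74,0]],"angular":[[0,0,0],[0,0,0],[0,0,-0.2],[0,0,-0.4],[0,0,-0.6],[0,0,-0.86],[0,0,-0.86],[0,0,-0.86],[0,0,-0.86],[0,0,-0.86]]}'
python3 -m jog '{"fingers":[0,0,0,0,0,0,0,0,0,0],"linear":[[0,0,0],[0,0,0.4],[0,0,1.1],[0,0,1.9],[0,0,2.7],[0,0,3.3],[0,0,3.6],[0,0,3.7],[0,0,3.75],[0,0,3.75]],"angular":[[0,0,0],[0,0,0],[0,0,0],[0,0,0],[0,0,0],[0,0,0],[0,0,0],[0,0,0],[0,0,0],[0,0,0]]}'
python3 - <<'E'
from h import *
t,P,_=shot('top','t23');g=t.max(2)
m=np.zeros(g.shape,bool);m[125:232,274:382]=g[125:232,274:382]<62
for q in blobs(m,lambda uv:ray_fixed('top',uv),40,40):print('hopper',q)
row('24');go(452,343.5,89,95.6)
E
```

```text
time: 51.28
eef_pos: [451.3, 344.0, 320.4]
orientation: [0.0, 0.671, 0.742, 0.001]
wrist_force: [-0.1, -0.4, -2.4]
width: 17.7
finger_force: 60.0
time: 52.52
eef_pos: [453.4, 343.6, 95.7]
orientation: [0.0, 0.672, 0.741, 0.001]
wrist_force: [-0.6, 1.2, -3.3]
width: 17.4
finger_force: 60.0
hopper (array([327., 184.]), 686.9, 7.5, 87.8, 69.3, -82.6)
(array([255., 303.]), 420.2, 172.5, 59.3, 30.9, -0.1)
lin [ 0.001 -0.022  0.112] ang [ 0.02 -0.01  0.  ]
```

The hopper throat holds a dark pile about 88 x 69 mm, and the only blank left on the plate is blank 1. Lowering the last 7 mm.

```bash
python3 -m jog '{"fingers":[0,0,0,0,0,0],"linear":[[0,0,0.04],[0,0,0.07],[0,0,0.09],[0,0,0.1],[0,0,0.1],[0,0,0.1]],"angular":[[0,0,0],[0,0,0],[0,0,0],[0,0,0],[0,0,0],[0,0,0]]}'
```

```text
time: 53.38
eef_pos: [452.7, 343.1, 88.9]
orientation: [0.0, 0.672, 0.741, -0.0]
wrist_force: [-2.6, -1.8, 2.7]
width: 17.7
finger_force: 60.0
```

Contact: the pan's weight is on the bench. I release, go up, and verify.

```bash
python3 -m jog '{"fingers":[70,70,70,70,70,70,70,70,70,70],"linear":[[0,0,0],[0,0,0],[0,0,0],[0,0,0],[0,0,0],[0,0,0],[0,0,-0.4],[0,0,-1.2],[0,0,-2.1],[0,0,-3]],"angular":[[0,0,0],[0,0,0],[0,0,0],[0,0,0],[0,0,0],[0,0,0],[0,0,0],[0,0,0],[0,0,0],[0,0,0]]}'
python3 - <<'E'
from h import *
im,P,R=shot('wrist','w25');g=im.max(2);print(P)
t,_,_=shot('top','t25')
def pile(n):
    g=cv2.imread(f'pics/{n}.png').max(2);m=(g<62).astype(np.uint8);m[:125]=0;m[232:]=0;m[:,:274]=0;m[:,382:]=0
    return [(int(cv2.contourArea(c)),cv2.boundingRect(c)) for c in cv2.findContours(m,0,2)[0] if cv2.contourArea(c)>30]
print('top0',pile('top0'),'now',pile('t25'))
a=cv2.imread('pics/top0.png').astype(int);d=(np.abs(a-t).max(2)>40).astype(np.uint8);d=cv2.morphologyEx(d,cv2.MORPH_OPEN,np.ones((3,3)))
print('changed',[(cv2.boundingRect(c),int(cv2.contourArea(c))) for c in cv2.findContours(d,0,2)[0] if cv2.contourArea(c)>25])
# pan interior dark blobs at the wrist
print('gauge head px expected',proj_wrist((638,247.5,108),P,R).round())
m=(g<60).astype(np.uint8);print('wrist dark',[(cv2.boundingRect(c),int(cv2.contourArea(c))) for c in cv2.findContours(m[:330],0,2)[0] if cv2.contourArea(c)>200])
E
```

```text
time: 54.62
eef_pos: [452.5, 343.0, 270.3]
orientation: [0.0, 0.672, 0.741, -0.0]
wrist_force: [0.5, 0.4, 0.1]
width: 61.1
finger_force: 0.0
[452.51819518 342.99629918 270.27863094]
top0 [] now [(834, (309, 170, 38, 32))]
changed [((350, 471, 9, 9), 46), ((297, 470, 47, 10), 287), ((262, 460, 12, 20), 132), ((86, 318, 17, 26), 213), ((348, 278, 17, 36), 507), ((301, 277, 19, 36), 542), ((247, 276, 33, 47), 1020), ((156, 253, 22, 35), 523), ((183, 252, 21, 33), 499), ((0, 248, 138, 232), 14608), ((36, 234, 110, 112), 6494), ((309, 170, 39, 40), 1124)]
gauge head px expected [481. 326.]
wrist dark [((259, 316, 48, 14), 429), ((380, 289, 22, 41), 426), ((236, 289, 22, 41), 464), ((147, 238, 59, 92), 3120)]
```

The top view changed only where expected: blanks 2 and 3 are gone, blank 1 has shifted on the plate, the pan is empty and back, and there is a pile in the hopper. The gauge, timer, tub and beaker areas are unchanged. Handing in.

```bash
python3 -m jog '{"fingers":[70,70,70],"linear":[[0,0,0],[0,0,0],[0,0,0]],"angular":[[0,0,0],[0,0,0],[0,0,0]]}'
python3 -c "
from bench import manip
print(manip.hand_in())"
```

```text
time: 55.1
eef_pos: [452.1, 342.7, 267.0]
orientation: [-0.0, 0.672, 0.741, -0.002]
wrist_force: [-0.1, 0.1, 0.2]
width: 61.7
finger_force: 0.0
the job is handed in; nothing more can be done
None
```

I handed the job in at 55 s, with no verdict returned: blank 1 gauged over-height and stayed on the plate (it got knocked a few cm there after gauging), blanks 2 and 3 gauged 25 mm and were tipped into the hopper with the two charge blanks, place 4 was empty, and the gauge is back on its block and the empty pan upright on the bench.

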